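# Tip a walnut blank down into the clamping jig

### The job

Put the off-cut that was left on the jig's rails into the off-cut crate. Then load the walnut blank that stands on the jig's board: without lifting it, slide its foot up against the front rail, push it high to tip it over so that it lies flat across both rails with its bored end towards the end stop, and push it fully home against both the end stop and the side fence. Last, close the toggle clamp on it by swinging the handle fully upright; leave the oil can, the mallet and the spare blank where they are.

Things in the scene. Friction and masses are not known exactly. Their poses are not given: they have to be found in the camera images.
- jig: Fixed clamping jig. Origin on the bench under its board, z up; +y = the way the blank is tipped and pushed home, +x = towards the side fence (roughly away from the robot). Plywood board x -105..70, y -260..275 mm, its top at z 18. Two steel support rails lie across it, x -100..44, tops at z 33: front rail y -30..10, rear rail y 60..90. (Jig frame, mm, here and below.)
- rail_foot (a point): Middle of the upper -y edge of the front rail, jig (0, -30, 33): the 15 mm high face below it is the stop for the blank's foot. Jig axes.
- stop_face (a point): Point on the steel end stop's face that the blank's bored end must meet, jig (0, 165, 50). The stop is 20 thick, x -66..44, top at z 68. Jig axes.
- fence_face (a point): Point on the inner face of the wooden side fence, jig (44, 75, 50). The fence is 22 thick, y -255..185, top at z 60. Jig axes.
- clamp_base (a point): Middle of the toggle clamp's flange on top of its wooden riser, jig (0, 228, 109); riser x -35..35, y 188..270. While open the clamp's arm stands upright at y 205 up to z 230, its rubber pad sticking out to y 175 at z 225; closed, it reaches over the end stop and the pad presses at about y 130 on top of the blank.
- blank_center (a point): Centre of the walnut blank to be loaded, a loose block 88 x 88 x 180 mm of about 0.85 kg, too wide to grasp. At the start it stands on end on the board in front of the front rail (its centre 90 above the board), turned and offset somewhat. Own z axis along its 180 mm length towards the bored end; x and y along the 88 mm sides.
- blank_bored (a point): Centre of the blank's bored end (two dark dowel holes), 90 mm from its centre along its own +z; it is the top end while the blank stands. Axes as the blank's.
- blank_foot (a point): Centre of the blank's other end, its foot while it stands, 90 mm from its centre along its own -z. Axes as the blank's.
- offcut_center (a point): Centre of the walnut off-cut, 40 (own x) x 125 (own y) x 30 mm high, 0.1 kg, lying across the two rails.
- crate: Fixed low plywood crate for off-cuts, open at the top, at the left or the right of the jig. Origin on the bench under its centre. Outside 200 (own x) x 150 (own y) x 70 high, walls and floor 8 mm; battens stand 5 mm out from the long sides.
- clamp_handle (a joint): Angle of the toggle clamp's handle in rad: 0 = fully open (start), leaning back 50 degrees from upright towards the jig's +y; 0.873 = fully closed, upright. It turns about an axis along the jig's x at y 222, z 165 and stays where it is left; a push of 2 to 4 N square to it at its end moves it; follow its arc, up and over. The arm comes down on the blank as the handle rises.
- handle_end (a point): Free end of the clamp handle, 110 mm from its pivot; the handle is a round black grip 19 mm thick.
- spare_center (a point): Bystander: centre of a spare walnut blank like the other, lying on the bench beside the jig on the side where the crate is not; 180 (own x) x 88 x 88 mm.
- oilcan_mid (a point): Bystander: olive oil can beyond the jig, 60 mm across, 135 high to the spout; this point is on its axis 50 above the bench.
- mallet_head (a point): Bystander: wooden mallet lying beyond the jig; this point is the centre of its head (90 x 60 x 60 high), the handle of 24 mm reaching 180 mm from here along own +y.
Not all that is in view belongs to the job. Of the things like the part that bears offcut_center, leave any that is red; of the rest the smaller one is meant.

How it is judged (in metres and radians):
On the way, in this order (a step that is already met when the one before it is completed fails the run):
1. the off-cut is in the crate (x of offcut_center in the frame of crate between -0.09 and 0.09 m and y of offcut_center in the frame of crate between -0.065 and 0.065 m and height (world z) of offcut_center below 0.06 m), for 0.2 s.
2. the standing blank's foot is against the front rail (its middle within 12 mm of where it is with its side flat on the rail) (y of blank_foot in the frame of jig between -0.086 and -0.05 m and angle between blank_center's own z axis and vertical below 0.35 rad), for 0.1 s.
3. the blank lies across both rails, bored end towards the end stop (angle between blank_center's own z axis and vertical between 1.5 and 1.64 rad and y of blank_bored in the frame of jig above 0.08 m and z of blank_center in the frame of jig between 0.072 and 0.082 m), for 0.2 s.
4. the toggle clamp is closed (value of joint clamp_handle above 0.8 rad), for 0.2 s.
At the end, for the whole second after the job is handed in: The off-cut lies inside the crate; the blank lies flat on both rails, square to the jig within 0.06 rad, its bored end within 6 mm of the end stop and its side within 6 mm of the fence; the clamp handle is upright (over 0.8 rad of 0.873); all is at rest (all of step 1 and y of blank_bored in the frame of jig between 0.159 and 0.17 m and x of blank_center in the frame of jig between -0.006 and 0.006 m and z of blank_center in the frame of jig between 0.072 and 0.082 m and angle between the z axis of blank_center and the y axis of jig, either way round below 0.06 rad and value of joint clamp_handle above 0.8 rad and linear speed of each of blank, offcut below 0.02 m/s); the robot touches nothing.
It fails at once if the oil can is shifted by more than 25 mm or tipped (distance of oilcan_mid from where it was at the start of the episode above 0.025 m).
It fails at once if the mallet is shifted by more than 25 mm (distance of mallet_head from where it was at the start of the episode above 0.025 m).
It fails at once if the spare blank is shifted by more than 25 mm (distance of spare_center from where it was at the start of the episode above 0.025 m).
It fails at once if the blank is lifted clear of the jig (height (world z) of blank_center above 0.15 m).
It also fails if it takes over 72 s, if anything falls off the work surface, if the arm or the gripper's body presses on something with over 40 N, if the wrist force passes 120 N, or if a joint passes its speed limit or range.

### The arm

A 6-joint arm with a two-finger parallel gripper is mounted at the origin on the work surface. World frame = base frame: x ahead of the robot, y to its left, z up, the work surface at z = 0. Lengths are in mm, angles in degrees, forces in N, time in s.
With the tool pointing down it reaches from about 325 to 850 mm from the base axis. Payload 4.4 kg.
Tool frame: the origin (TCP) lies midway between the tips of the shut fingers; the grasp point (between the pads) lies robot.grip_point_offset behind it (robot.grip_point_offset is the distance from the TCP to the grasp point, in mm); x points along the fingers, z is the direction in which the jaws open and shut, and the axes are right-handed (so a half turn about x gives the same grasp; the last joint's range is limited). The gripper opens to 94 mm and grips with 3 to 60 N. Pads are 16 mm wide; open, the fingers measure 119 mm over their backs; the gripper's body (75 mm by 177 mm) begins 78 mm behind the grasp point.
Start: joints at [57.84, 11.837, 88.321, -0, 79.842, -8.623], TCP at [229.632, 527.159, 205.447] pointing down, gripper open.
Joint ranges: [-156.59, 156.59], [-49.26, 127.26], [12.9, 141.05], [-63.56, 243.56], [4.71, 150.69], [-161.64, 161.64]. Speed limits (degrees/s): [159.86, 159.86, 180, 180, 180, 180].

### API

Orientations are given as [roll, pitch, yaw] about the fixed x, y, z axes, in that order (R = Rz(yaw) Ry(pitch) Rx(roll)).
In Python, from rig import robot, vision, finder gives the robot as it stands. The module is installed in compiled form; this text tells all that it offers.
- The arm moves only by the tool move_arm, never from a script. Its argument "commands" is a list of rows, each an object with "turn": the turn, a rotation vector about the tool's x, y, z in degrees, a list of three; "xyz": the shift along the tool's x, y, z in cm, a list of three; "gripper": the closure in counts, from 0 (fully open) to 255 (shut). A call has 1 to 10 rows; each row is the pose to reach, as a shift and turn from the pose commanded when the call began, along the tool's axes at that moment; what a row does not reach only later rows make up. A row lasts 1/12 s, in which the tool goes at most 41.7 mm and 7.16 degrees, less where a joint would pass 70% of its speed; a pose out of reach is approached as far as the arm can. A call with a gripper value outside its range is refused whole. The fingers move at their own pace and stop on an object; the grip force is fixed at half the most. Time passes only in rows, so rows that repeat a pose let the fingers close. It gives the time, the measured TCP pose, the force and the opening at its end, in the units of the state.
- robot.state(): the state, without advancing time (a new reading comes with each control period).
- vision.snapshot(name): name is "scene" or "top" or "wrist"; returns a dict with "color" (400x640x3 uint8, red, green, blue), "fov_y" (degrees; the focal length in pixels is half the picture's height over the tangent of half this angle, whatever the lens; pixels are square), "cx", "cy" (the principal point, pixels), "xyz" and "attitude" of the camera in the world; the wrist camera has in their place "T_tool_cam" (4x4, takes a point from camera to tool coordinates, whose origin is the TCP and whose axes are the tool frame's). Camera axes: x right, y up, looking along -z (the intrinsics and any distortion apply to the point x, -y, -z); pixel columns grow to the right and rows downward; lengths in mm; the calibration is good to about 2 mm. A picture is of the moment at which its call begins: read the wrist's pose just before it. There is no depth.
- robot.finish_job(): hands the job in, once; it reports no verdict.
Trained networks look in a picture, given as the dict that the camera call returned (one of the last four; its "shot" number tells which), for a name from the list of things; names that differ only in an ending like _2 or _b are one class to them, and where a whole thing is asked for, a point or a joint stands for the part that bears it (a point fixed in the world has none). Each returns a list of dicts, best first, with "conf" (0 to 1); they miss things now and then, are a little off and sometimes report something else, mostly with a low value. They report only what shows in the picture. A call takes as long as a camera call. They do not tell look-alikes from the thing itself.
- finder.look_for(name, picture): "box" ([left, top, right, bottom] in pixels, round what is visible of it).
The state is a dict: "time": time; "q": joint angles; "joint_vel": joint speeds; "joint_torque": joint torques, N m; "tcp_pos": TCP position; "tcp_rot": TCP orientation; "contact_force": force on the tool from outside, world axes, zero at the start; "wrist_torque": the same for the moment, N m; "finger_gap": opening from 0.0 (shut) to 1.0 (fully open).
Only numpy, scipy, OpenCV 4.12 (cv2) and the standard library are available. Lean on these libraries where they do the work, as an engineer would, in place of code of your own. Each camera call takes 0.05 s, during which the arm holds its last target. There are 200 camera calls.

## Working session

There is one attempt and no reset: what is moved stays moved. The work goes in short steps, Python scripts to look and compute and a tool call to move; the robot and the scene stay as the last step left them, time stands still between calls to the robot, and variables do not carry over. Pictures are saved under pics/ and viewed, about 8 in all and at most 12, crops included, and the job is handed in when it is done.

Besides the shell and the picture viewer there is one more tool, called after "Emit:" in YAML: its name, and indented under it one key for each argument. move_arm: Moves the arm, as the interface text tells. Its arguments: {"type":"object","properties":{"commands":{"type":"array"}},"required":["commands"]}

```bash
ls; mkdir -p pics
python3 - <<'E'
from rig import robot, vision, finder
import cv2, numpy as np
print(robot.state(), robot.grip_point_offset)
for n in ["scene","top"]:
    p=vision.snapshot(n)
    cv2.imwrite(f"pics/{n}0.png",p["color"][:,:,::-1])
    print(n,{k:v for k,v in p.items() if k!="color"})
    for o in ["jig","clamp_base","blank_center","offcut_center","crate","clamp_handle","spare_center","oilcan_mid","mallet_head"]:
        print(o,[(np.round(d["box"]).tolist(),round(d["conf"],2)) for d in finder.look_for(o,p)])
E
```

```text
pics
{'time': 0.0, 'q': array([ 5.78414942e+01,  1.18834443e+01,  8.84034965e+01, -1.86370196e-03,
        7.98429379e+01, -8.62225639e+00]), 'joint_vel': array([ 0.10802719, -0.07772182, -0.03805705,  0.0401552 ,  0.07605398,
       -0.05423869]), 'joint_torque': array([ 9.03397704e-04, -3.70890999e+01, -2.81412327e+01,  6.99715898e-02,
        3.63275909e-02, -1.75442347e-04]), 'tcp_pos': array([229.19180446, 526.46497337, 204.30959608]), 'tcp_rot': array([ 172.1866441 ,   89.87010838, -121.34927454]), 'contact_force': array([-0.05092591, -0.33235527,  0.39643316]), 'wrist_torque': array([-0.01012063, -0.03600513, -0.06476152]), 'finger_gap': 1.0014417335033128} 18.8
scene {'fov_y': 56.323264407698595, 'cx': 317.2653572396487, 'cy': 198.47945227393765, 'xyz': array([1325.14184816, -133.22701573,  959.62528169]), 'attitude': array([45.11439659, -0.45193974, 81.38871632]), 'shot': 1}
jig [([232.0, 156.0, 409.0, 267.0], 0.71)]
clamp_base [([230.0, 158.0, 410.0, 266.0], 0.81)]
blank_center [([249.0, 180.0, 285.0, 240.0], 0.55)]
offcut_center [([220.0, 180.0, 248.0, 204.0], 0.76), ([353
[... 547 characters left out ...]
5.20218386, 1300.03960666]), 'attitude': array([ 10.46076286,   0.30697707, -90.54858395]), 'shot': 2}
jig [([210.0, 171.0, 415.0, 257.0], 0.97), ([359.0, 186.0, 396.0, 228.0], 0.3)]
clamp_base [([211.0, 174.0, 414.0, 258.0], 0.92)]
blank_center [([362.0, 189.0, 398.0, 232.0], 0.69)]
offcut_center [([378.0, 247.0, 428.0, 294.0], 0.82), ([299.0, 206.0, 337.0, 226.0], 0.73), ([248.0, 272.0, 261.0, 316.0], 0.73)]
crate [([429.0, 176.0, 498.0, 248.0], 0.9), ([296.0, 209.0, 338.0, 222.0], 0.58)]
clamp_handle [([209.0, 210.0, 252.0, 215.0], 0.71)]
spare_center [([164.0, 194.0, 199.0, 259.0], 0.67)]
oilcan_mid [([368.0, 122.0, 388.0, 148.0], 0.58)]
mallet_head [([231.0, 115.0, 295.0, 149.0], 0.71)]
```

Run:
```python
import cv2
a=cv2.imread("pics/scene0.png")[140:325,130:490]; b=cv2.imread("pics/top0.png")[100:330,150:510]
cv2.imwrite("pics/a.png",cv2.resize(a,None,fx=2.2,fy=2.2,interpolation=3))
cv2.imwrite("pics/b.png",cv2.resize(b,None,fx=2.2,fy=2.2,interpolation=3))
```

```text
(no output)
```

View pics/a.png

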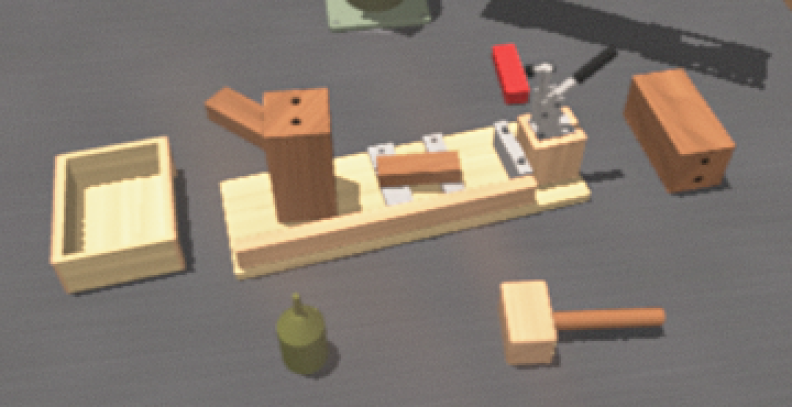

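View pics/b.png

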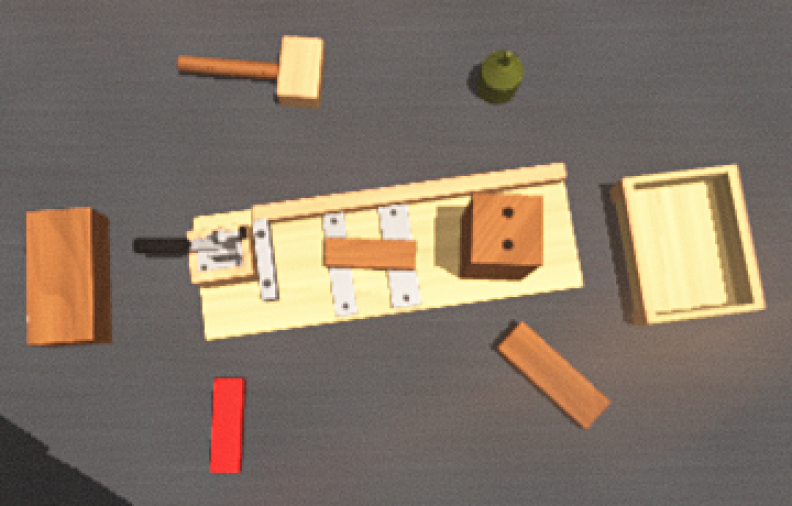

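```bash
cat > h.py <<'E'
import numpy as np, cv2
from scipy.spatial.transform import Rotation as R
from scipy.optimize import least_squares
CAM={"scene":(56.323264407698595,317.2653572396487,198.47945227393765,[1325.14184816,-133.22701573,959.62528169],[45.11439659,-0.45193974,81.38871632]),
"top":(51.481434320663,320.7556914416162,197.9284055766664,[326.19172961,-5.20218386,1300.03960666],[10.46076286,0.30697707,-90.54858395])}
def proj(cam,P):
    fov,cx,cy,t,a=CAM[cam]; f=200/np.tan(np.radians(fov/2))
    c=(np.atleast_2d(P)-t)@R.from_euler("xyz",a,degrees=True).as_matrix()
    return np.c_[cx+f*c[:,0]/-c[:,2], cy-f*c[:,1]/-c[:,2]]
OFF={"top":(150,100),"scene":(130,140)}
def crop(cam,uv): return (np.array(uv,float)+.5)/2.2-.5+OFF[cam]
def place(p,P):  # p=(x,y,yawdeg)
    c,s=np.cos(np.radians(p[2])),np.sin(np.radians(p[2])); P=np.atleast_2d(P).astype(float)
    return np.c_[p[0]+c*P[:,0]-s*P[:,1],p[1]+s*P[:,0]+c*P[:,1],P[:,2]]
def fit(obs,p0):  # obs: list (cam, local xyz, uv full px)
    f=lambda p:np.concatenate([(proj(c,place(p,X))-uv).ravel() for c,X,uv in obs])
    r=least_squares(f,p0,loss="soft_l1"); return r.x, f(r.x).reshape(-1,2)
E
python3 - <<'E'
from h import *
J=[("top",(-105,-260,18),(583,287)),("top",(-105,275,18),(207,340)),("top",(66,-255,60),(567,163)),("top",(44,-255,60),(567,180)),
("top",(-100,-30,33),(421,304)),("top",(-100,10,33),(393,308)),("top",(-100,60,33),(355,312)),("top",(-100,90,33),(335,316)),
("top",(-66,165,68),(278,298)),("top",(44,165,68),(269,219)),
("scene",(-105,-260,18),(220,180)),("scene",(70,-260,18),(235,272)),("scene",(70,275,18),(590,197))]
def run(L,p0,n):
    p,r=fit([(c,X,crop(c,uv)) for c,X,uv in L],p0); print(n,np.round(p,1)); print(np.round(r,1).tolist()); return p
j=run(J,(450,0,8),"jig")
h=44
B=[("top",(h,h,198),(475,193)),("top",(h,-h,198),(543,196)),("top",(-h,-h,198),(541,265)),("top",(-h,h,198),(463,268)),
("scene",(-h,-h,198),(266,91)),("scene",(-h,h,198),(327,89)),("scene",(h,h,198),(330,133)),("scene",(h,-h,198),(263,137))]
b=run(B,(450,-150,0),"blank")
O=[("top",(20,62.5,63),(326,237)),("top",(-20,62.5,63),(325,264)),("top",(20,-62.5,63),(416,241)),("top",(-20,-62.5,63),(415,270))]
o=run(O,(420,0,0),"offcut")
C=[("top",(100,75,70),(622,177)),("top",(100,-75,70),(737,165)),("top",(-100,-75,70),(766,307)),("top",(-100,75,70),(646,323))]
c=run(C,(420,-300,10),"crate long x?")
S=[("top",(90,44,88),(27,212)),("top",(90,-44,88),(91,207)),("top",(-90,-44,88),(95,343)),("top",(-90,44,88),(27,345))]
s=run(S,(400,350,0),"spare")
cc,ss=np.cos(np.radians(j[2])),np.sin(np.radians(j[2]))
for n,q in (("blank",b),("offcut",o),("crate",c),("spare",s)):
    d=q[:2]-j[:2]; print(n,"in jig",np.round([cc*d[0]+ss*d[1],-ss*d[0]+cc*d[1],q[2]-j[2]],1))
# bench offcut size
for uv in [(513,321),(495,347),(590,429),(611,401)]:
    q=least_squares(lambda p:(proj("top",(p[0],p[1],30))-crop("top",uv)).ravel(),(350,-100)).x; print(np.round(q))
print(np.round(place(j,[(0,228+0,109),(0,222+110*np.sin(np.radians(50)),165+110*np.cos(np.radians(50)))]),0))
print(proj("top",place(j,[(0,222+84.3,165+70.7)])), proj("scene",place(j,[(0,306.3,235.7)])))
E
```

```text
jig [530.  -20.4   7.1]
[[0.3, 0.1], [-0.7, -0.7], [-0.8, 0.1], [0.5, -0.7], [0.4, 0.3], [0.1, 0.2], [1.1, 0.6], [0.4, 0.1], [-0.7, -0.5], [-0.7, -0.7], [0.0, -0.0], [-0.4, -0.2], [0.3, -1.6]]
blank [ 512.5 -160.7   -3.8]
[[-1.3, -0.7], [0.2, -0.3], [0.4, 0.5], [2.9, -2.6], [-0.2, -0.4], [1.2, -1.0], [0.2, -0.6], [-0.1, -0.7]]
offcut [503.4   7.7  -3.7]
[[-0.1, -0.4], [-0.5, 0.5], [0.4, -0.0], [0.2, -0.0]]
crate long x? [ 512.9 -431.     6.3]
[[1.7, 0.1], [-1.8, -0.2], [-2.1, 0.7], [2.3, -0.5]]
spare [473.3 422.7   3.6]
[[-0.1, 0.1], [0.4, 0.2], [-0.4, -0.9], [0.1, 0.4]]
blank in jig [ -34.9 -137.   -10.9]
offcut in jig [-23.   31.2 -10.8]
crate in jig [ -68.1 -405.2   -0.8]
spare in jig [ -1.2 446.8  -3.5]
[ 411. -189.]
[ 376. -162.]
[ 264. -287.]
[ 301. -318.]
[[502. 206. 109.]
 [492. 283. 236.]]
[[211.2287557  210.72818721]] [[409.50783786 162.15081864]]
```

```bash
cat >> h.py <<'E'
JIG=np.array([530.,-20.4,7.1])
def jw(*P): return place(JIG,P)[0]
def jigof(w): 
    c,s=np.cos(np.radians(JIG[2])),np.sin(np.radians(JIG[2])); d=np.array(w)[:2]-JIG[:2]
    return np.round([c*d[0]+s*d[1],-s*d[0]+c*d[1],w[2]],1)
def rot(x,z):
    x=np.array(x,float);x/=np.linalg.norm(x);z=np.array(z,float);z-=x*(x@z);z/=np.linalg.norm(z)
    return R.from_matrix(np.c_[x,np.cross(z,x),z])
def jrot(x,z):
    Q=R.from_euler("z",JIG[2],degrees=True); return rot(Q.apply(x),Q.apply(z))
def cur(s): return np.array(s["tcp_pos"]),R.from_euler("xyz",s["tcp_rot"],degrees=True)
def rows(s,wps,base=None):  # wps: (pos,Rotation) -> prints xyz cm and turn deg in tool axes
    p,r=base or cur(s)
    for P,Q in wps:
        d=r.inv().apply(np.array(P)-p)/10; t=(r.inv()*Q).as_rotvec(degrees=True)
        print("xyz",np.round(d,2).tolist(),"turn",np.round(t,1).tolist(),"n~",round(max(np.linalg.norm(d)/4.17,np.linalg.norm(t)/7.16),1))
def show(s): print("t",round(s["time"],2),"tcp",np.round(s["tcp_pos"],1),"jig",jigof(s["tcp_pos"]),"F",np.round(s["contact_force"],1),"gap",round(s["finger_gap"],2),"q",np.round(s["q"],0))
E
python3 - <<'E'
from h import *; from rig import robot
s=robot.state(); p,r=cur(s); show(s); print(r.as_matrix().round(2))
a=np.radians(-3.7)
for z in ((np.cos(a),np.sin(a),0),(-np.cos(a),-np.sin(a),0)):
    Q=rot((0,0,-1),z)
    rows(s,[((300,320,290),Q),((440,40,290),Q),((503.4,7.7,170),Q),((503.4,7.7,110),Q)])
E
```

```text
t 1.0 tcp [229.7 527.2 205.5] jig [-230.4  580.5  205.5] F [-0.3 -0.6 -0.3] gap 0.99 q [58. 12. 88. -0. 80. -9.]
[[ 0.   -0.92  0.4 ]
 [ 0.    0.4   0.92]
 [-1.   -0.    0.  ]]
xyz [-8.45, -14.72, -16.18] turn [70.2, 0.0, -0.0] n~ 9.8
xyz [-8.45, -38.74, -36.26] turn [70.2, 0.0, -0.0] n~ 12.9
xyz [3.55, -45.84, -36.69] turn [70.2, 0.0, -0.0] n~ 14.1
xyz [9.55, -45.84, -36.7] turn [70.2, 0.0, -0.0] n~ 14.3
xyz [-8.45, -14.72, -16.18] turn [-109.8, 0.0, 0.0] n~ 15.3
xyz [-8.45, -38.74, -36.26] turn [-109.8, 0.0, 0.0] n~ 15.3
xyz [3.55, -45.84, -36.69] turn [-109.8, 0.0, 0.0] n~ 15.3
xyz [9.55, -45.84, -36.7] turn [-109.8, 0.0, 0.0] n~ 15.3
```

Emit:
move_arm:
  commands:
    - {"xyz": [-8.5, -4, -4], "turn": [7, 0, 0], "gripper": 85}
    - {"xyz": [-8.5, -8, -8], "turn": [14, 0, 0], "gripper": 85}
    - {"xyz": [-8.5, -11, -11], "turn": [21, 0, 0], "gripper": 85}
    - {"xyz": [-8.5, -14.7, -14], "turn": [28, 0, 0], "gripper": 85}
    - {"xyz": [-8.5, -17.5, -17], "turn": [35, 0, 0], "gripper": 85}
    - {"xyz": [-8.5, -20.5, -20], "turn": [42, 0, 0], "gripper": 85}
    - {"xyz": [-8.5, -23.5, -23], "turn": [49, 0, 0], "gripper": 85}
    - {"xyz": [-8.5, -27, -26], "turn": [56, 0, 0], "gripper": 85}
    - {"xyz": [-8.5, -30, -29], "turn": [63, 0, 0], "gripper": 85}
    - {"xyz": [-8.5, -33, -32], "turn": [70.2, 0, 0], "gripper": 85}

```text
time: 1.83
tcp_pos: [378.4, 164.7, 290.4]
tcp_rot: [17.1, 89.9, 13.0]
contact_force: [1.0, 0.3, -0.2]
finger_gap: 0.667
```

Run:
```python
from h import *; from rig import robot
s=robot.state(); show(s)
a=np.radians(-3.7)
Q=rot((0,0,-1),(np.cos(a),np.sin(a),0))
rows(s,[((470,10,280),Q),((470,8,170),Q)])
```

```text
t 1.83 tcp [378.4 164.7 290.4] jig [-127.6  202.5  290.4] F [ 1.   0.3 -0.2] gap 0.67 q [ 11. -12. 102.   0.  90.  15.]
xyz [1.05, -14.79, 10.23] turn [-0.3, 0.1, -0.0] n~ 4.3
xyz [12.05, -15.0, 10.22] turn [-0.3, 0.1, -0.0] n~ 5.2
```

Emit:
move_arm:
  commands:
    - {"xyz": [1, -15, 12], "turn": [0, 0, 0], "gripper": 85}
    - {"xyz": [1, -15, 12], "turn": [0, 0, 0], "gripper": 85}
    - {"xyz": [1, -15, 12], "turn": [0, 0, 0], "gripper": 85}
    - {"xyz": [1, -15, 12], "turn": [0, 0, 0], "gripper": 85}
    - {"xyz": [5, -15.5, 13.6], "turn": [-0.3, 0, 0], "gripper": 85}
    - {"xyz": [9, -15.5, 13.6], "turn": [-0.3, 0, 0], "gripper": 85}
    - {"xyz": [9, -15.5, 13.6], "turn": [-0.3, 0, 0], "gripper": 85}
    - {"xyz": [9, -15.5, 13.6], "turn": [-0.3, 0, 0], "gripper": 85}

```text
time: 2.5
tcp_pos: [500.4, 3.2, 195.6]
tcp_rot: [173.0, 89.4, 169.6]
contact_force: [0.7, 0.4, -0.2]
finger_gap: 0.668
```

```bash
cat >> h.py <<'E'
def wcam(s,p):
    T=np.array(p["T_tool_cam"]); pos,r=cur(s); M=np.eye(4); M[:3,:3]=r.as_matrix(); M[:3,3]=pos
    return M@T, 200/np.tan(np.radians(p["fov_y"]/2)), p["cx"],p["cy"]
def wproj(s,p,P):
    A,f,cx,cy=wcam(s,p); c=(np.atleast_2d(P)-A[:3,3])@A[:3,:3]; return np.c_[cx+f*c[:,0]/-c[:,2],cy-f*c[:,1]/-c[:,2]]
def wray(s,p,uv,z):
    A,f,cx,cy=wcam(s,p); d=A[:3,:3]@np.array([(uv[0]-cx)/f,-(uv[1]-cy)/f,-1]); return A[:3,3]+d*(z-A[2,3])/d[2]
E
python3 - <<'E'
from h import *; from rig import robot,vision
s=robot.state(); show(s); p=vision.snapshot("wrist")
print(p["fov_y"],np.round(p["T_tool_cam"],2).tolist(),p["cx"],p["cy"])
im=p["color"][:,:,::-1].copy()
def box(n,pose,lo,hi,col):
    c=[(x,y,z) for x in (lo[0],hi[0]) for y in (lo[1],hi[1]) for z in (lo[2],hi[2])]
    uv=wproj(s,p,place(pose,c))
    for i in range(8):
        for k in (1,2,4):
            j=i^k
            if j>i: cv2.line(im,tuple(int(v) for v in uv[i]),tuple(int(v) for v in uv[j]),col,1)
box("o",(503.4,7.7,-3.7),(-20,-62.5,33),(20,62.5,63),(0,255,0))
box("f",JIG,(44,-255,18),(66,185,60),(255,0,0)); box("r",JIG,(-100,-30,18),(44,10,33),(255,0,255)); box("r",JIG,(-100,60,18),(44,90,33),(255,0,255))
box("s",JIG,(-66,165,18),(44,185,68),(255,255,0))
cv2.imwrite("pics/w1.png",im)
E
```

```text
t 2.5 tcp [500.4   3.2 195.6] jig [-26.4  27.1 195.6] F [ 0.7  0.4 -0.2] gap 0.67 q [-10.   4.  99.   0.  78.  -6.]
70.78562554772009 [[-0.0, 0.23, -0.97, -179.46], [0.0, 0.97, 0.23, 64.54], [1.0, -0.0, -0.0, -0.66], [0.0, 0.0, 0.0, 1.0]] 318.18759609481407 200.30135782554382
```

View pics/w1.png

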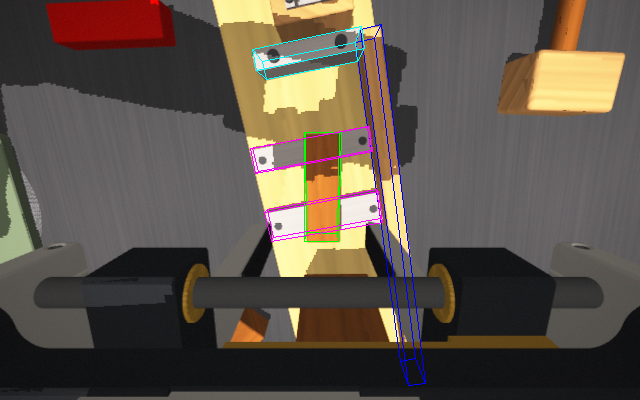

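Run:
```python
from h import *; from rig import robot
s=robot.state(); show(s)
a=np.radians(-3.7)
Q=rot((0,0,-1),(np.cos(a),np.sin(a),0))
rows(s,[((503.4,7.7,110),Q),((503.4,7.7,38),Q)])
```

```text
t 2.55 tcp [502.    3.6 198.5] jig [-24.8  27.3 198.5] F [0.6 0.5 0.3] gap 0.67 q [-9.  3. 99.  0. 78. -6.]
xyz [8.84, 0.41, 0.16] turn [0.3, -0.3, -0.0] n~ 2.1
xyz [16.04, 0.4, 0.19] turn [0.3, -0.3, -0.0] n~ 3.8
```

Emit:
move_arm:
  commands:
    - {"xyz": [4, 0.4, 0.2], "turn": [0, 0, 0], "gripper": 85}
    - {"xyz": [8, 0.4, 0.2], "turn": [0, 0, 0], "gripper": 85}
    - {"xyz": [12, 0.4, 0.2], "turn": [0, 0, 0], "gripper": 85}
    - {"xyz": [14.5, 0.4, 0.2], "turn": [0, 0, 0], "gripper": 85}
    - {"xyz": [16, 0.4, 0.2], "turn": [0, 0, 0], "gripper": 85}
    - {"xyz": [16, 0.4, 0.2], "turn": [0, 0, 0], "gripper": 85}
    - {"xyz": [16, 0.4, 0.2], "turn": [0, 0, 0], "gripper": 255}
    - {"xyz": [16, 0.4, 0.2], "turn": [0, 0, 0], "gripper": 255}
    - {"xyz": [16, 0.4, 0.2], "turn": [0, 0, 0], "gripper": 255}
    - {"xyz": [16, 0.4, 0.2], "turn": [0, 0, 0], "gripper": 255}

```text
time: 3.38
tcp_pos: [507.6, 7.0, 42.1]
tcp_rot: [-4.8, 89.8, -8.1]
contact_force: [1.7, 0.3, 13.5]
finger_gap: 0.421
```

Run:
```python
from h import *; from rig import robot
s=robot.state(); show(s); p,r=cur(s)
c=np.radians(6.3)
Q=rot((0,0,-1),(1,0,0)) ; Q2=rot((0,0,-1),(np.cos(c),np.sin(c),0))
rows(s,[(p+[0,0,215],r),((500,-200,255),Q2),((513,-431,230),Q2),((513,-431,60),Q2)])
```

```text
t 3.38 tcp [507.6   7.   42.1] jig [-18.9  29.9  42.1] F [ 1.7  0.3 13.5] gap 0.42 q [ -9.  15. 106.   0.  59.  -6.]
xyz [-21.5, -0.01, 0.08] turn [0.0, 0.0, 0.0] n~ 5.2
xyz [-21.28, -20.71, 0.54] turn [-9.7, 0.2, 0.0] n~ 7.1
xyz [-18.76, -43.7, 3.19] turn [-9.7, 0.2, 0.0] n~ 11.4
xyz [-1.76, -43.69, 3.12] turn [-9.7, 0.2, 0.0] n~ 10.5
```

Run:
```python
from h import *; from rig import robot
s=robot.state(); p,r=cur(s)
c=np.radians(-83.7)
Q2=rot((0,0,-1),(np.cos(c),np.sin(c),0))
rows(s,[((490,-200,260),Q2),((513,-431,230),Q2),((513,-431,28),Q2)])
```

```text
xyz [-21.78, -20.77, -0.46] turn [80.3, 0.2, -0.1] n~ 11.2
xyz [-18.76, -43.7, 3.19] turn [80.3, 0.2, -0.1] n~ 11.4
xyz [1.44, -43.69, 3.11] turn [80.3, 0.2, -0.1] n~ 11.2
```

Emit:
move_arm:
  commands:
    - {"xyz": [-2, 0, 0], "turn": [0, 0, 0], "gripper": 255}
    - {"xyz": [-5, 0, 0], "turn": [0, 0, 0], "gripper": 255}
    - {"xyz": [-9, 0, 0], "turn": [0, 0, 0], "gripper": 255}
    - {"xyz": [-13, 0, 0], "turn": [0, 0, 0], "gripper": 255}
    - {"xyz": [-17, 0, 0], "turn": [0, 0, 0], "gripper": 255}
    - {"xyz": [-21, 0, 0], "turn": [0, 0, 0], "gripper": 255}
    - {"xyz": [-21.5, -3, 0], "turn": [7, 0, 0], "gripper": 255}
    - {"xyz": [-21.5, -7, 0], "turn": [14, 0, 0], "gripper": 255}
    - {"xyz": [-21.5, -11, 0], "turn": [21, 0, 0], "gripper": 255}
    - {"xyz": [-21.5, -11, 0], "turn": [28, 0, 0], "gripper": 255}

```text
time: 4.22
tcp_pos: [499.4, -109.2, 256.5]
tcp_rot: [-32.6, 89.7, -64.7]
contact_force: [0.3, -0.5, -1.2]
finger_gap: 0.424
```

Run:
```python
from h import *; from rig import robot
s=robot.state(); p,r=cur(s); show(s)
c=np.radians(-83.7)
Q2=rot((0,0,-1),(np.cos(c),np.sin(c),0))
rows(s,[((490,-200,265),Q2),((513,-431,250),Q2),((513,-431,28),Q2)])
```

```text
t 4.22 tcp [ 499.4 -109.2  256.5] jig [-41.4 -84.4 256.5] F [ 0.3 -0.5 -1.2] gap 0.42 q [-22.   2.  93.  -0.  85.  10.]
xyz [-0.8, -8.19, 4.03] turn [51.6, 0.3, 0.0] n~ 7.2
xyz [0.83, -26.53, 18.25] turn [51.6, 0.3, 0.0] n~ 7.7
xyz [23.03, -26.46, 18.14] turn [51.6, 0.3, 0.0] n~ 9.5
```

Emit:
move_arm:
  commands:
    - {"xyz": [-0.5, -4, 3], "turn": [7, 0, 0], "gripper": 255}
    - {"xyz": [-0.5, -8, 5], "turn": [14, 0, 0], "gripper": 255}
    - {"xyz": [-0.5, -11, 8], "turn": [21, 0, 0], "gripper": 255}
    - {"xyz": [-0.5, -14, 10], "turn": [28, 0, 0], "gripper": 255}
    - {"xyz": [0, -18, 12.5], "turn": [35, 0, 0], "gripper": 255}
    - {"xyz": [0.5, -21.5, 15], "turn": [42, 0, 0], "gripper": 255}
    - {"xyz": [0.8, -25, 17], "turn": [49, 0, 0], "gripper": 255}
    - {"xyz": [3, -26.5, 18.2], "turn": [51.6, 0, 0], "gripper": 255}
    - {"xyz": [6, -26.5, 18.2], "turn": [51.6, 0, 0], "gripper": 255}
    - {"xyz": [6, -26.5, 18.2], "turn": [51.6, 0, 0], "gripper": 255}

```text
time: 5.05
tcp_pos: [513.1, -423.0, 188.0]
tcp_rot: [-143.8, 89.3, 133.0]
contact_force: [-1.2, 1.1, -2.7]
finger_gap: 0.42
```

Run:
```python
from h import *; from rig import robot
s=robot.state(); p,r=cur(s); show(s)
c=np.radians(-83.7)
Q2=rot((0,0,-1),(np.cos(c),np.sin(c),0))
rows(s,[((513,-431,28),Q2)])
```

```text
t 5.05 tcp [ 513.1 -423.   188. ] jig [ -66.6 -397.4  188. ] F [-1.2  1.1 -2.7] gap 0.42 q [-47.  24.  75.   0.  82.  36.]
xyz [15.99, 0.01, 0.94] turn [0.5, -0.5, 0.4] n~ 3.8
```

Emit:
move_arm:
  commands:
    - {"xyz": [4, 0, 0.4], "turn": [0, 0, 0], "gripper": 255}
    - {"xyz": [8, 0, 0.4], "turn": [0, 0, 0], "gripper": 255}
    - {"xyz": [12, 0, 0.4], "turn": [0, 0, 0], "gripper": 255}
    - {"xyz": [15, 0, 0.4], "turn": [0, 0, 0], "gripper": 255}
    - {"xyz": [15.5, 0, 0.4], "turn": [0, 0, 0], "gripper": 255}
    - {"xyz": [15.5, 0, 0.4], "turn": [0, 0, 0], "gripper": 255}
    - {"xyz": [15.5, 0, 0.4], "turn": [0, 0, 0], "gripper": 90}
    - {"xyz": [15.5, 0, 0.4], "turn": [0, 0, 0], "gripper": 90}
    - {"xyz": [15.5, 0, 0.4], "turn": [0, 0, 0], "gripper": 90}
    - {"xyz": [14, 0, 0.4], "turn": [0, 0, 0], "gripper": 90}

```text
time: 5.88
tcp_pos: [516.8, -427.3, 55.0]
tcp_rot: [-142.8, 89.9, 134.2]
contact_force: [-0.4, 1.0, -0.3]
finger_gap: 0.64
```

Emit:
move_arm:
  commands:
    - {"xyz": [-4, 0, 0], "turn": [0, 0, 0], "gripper": 90}
    - {"xyz": [-8, 0, 0], "turn": [0, 0, 0], "gripper": 90}
    - {"xyz": [-12, 0, 0], "turn": [0, 0, 0], "gripper": 90}
    - {"xyz": [-16, 0, 0], "turn": [0, 0, 0], "gripper": 90}
    - {"xyz": [-20, 0, 0], "turn": [0, 0, 0], "gripper": 90}
    - {"xyz": [-22, 0, 0], "turn": [0, 0, 0], "gripper": 90}
    - {"xyz": [-22, 0, 0], "turn": [0, 0, 0], "gripper": 90}

```text
time: 6.47
tcp_pos: [520.2, -430.8, 286.5]
tcp_rot: [36.3, 88.9, -46.7]
contact_force: [0.3, 0.2, 1.2]
finger_gap: 0.647
```

Run:
```python
from h import *; from rig import robot,vision
s=robot.state(); p,r=cur(s); show(s)
# low push pose: tilt 40 deg, fingers toward +y jig and down
def Qt(deg,sg=1):
    a=np.radians(deg); return jrot((0,np.sin(a),-np.cos(a)),(sg,0,0))
rows(s,[(jw(-35,-260,70),Qt(40)),(jw(-35,-260,70),Qt(40,-1))])
a=vision.snapshot("top")["color"][100:330,150:510,::-1]; b=vision.snapshot("wrist")["color"][:,:,::-1]
cv2.imwrite("pics/c.png",np.vstack([cv2.resize(a,(480,307)),cv2.resize(b,(480,300))])[:600])
```

```text
t 6.47 tcp [ 520.2 -430.8  286.5] jig [ -60.4 -406.1  286.5] F [0.3 0.2 1.2] gap 0.65 q [-47.  21.  68.   0.  91.  36.]
xyz [21.46, 2.28, -14.93] turn [-85.7, 32.5, 31.5] n~ 13.5
xyz [21.46, 2.28, -14.93] turn [86.0, 31.5, -32.5] n~ 13.6
```

View pics/c.png

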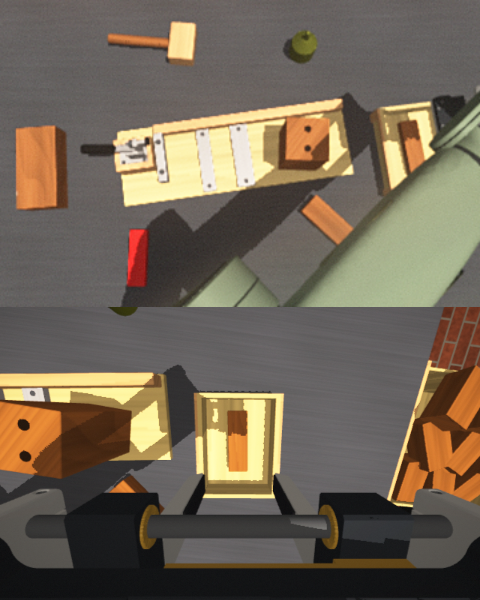

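```bash
cat >> h.py <<'E'
def Qt(deg,sg=1):
    a=np.radians(deg); return jrot((0,np.sin(a),-np.cos(a)),(sg,0,0))
E
python3 - <<'E'
from h import *; from rig import robot
s=robot.state()
rows(s,[(jw(-35,-275,220),Qt(40)),(jw(-35,-270,60),Qt(40))])
E
```

```text
xyz [5.77, 2.7, -12.88] turn [-86.0, 31.7, 31.3] n~ 13.5
xyz [21.77, 2.65, -13.45] turn [-86.0, 31.7, 31.3] n~ 13.5
```

Emit:
move_arm:
  commands:
    - {"xyz": [1, 0.5, -2], "turn": [-6.1, 2.3, 2.2], "gripper": 60}
    - {"xyz": [1, 0.5, -4], "turn": [-12.3, 4.5, 4.5], "gripper": 60}
    - {"xyz": [2, 1, -6], "turn": [-18.4, 6.8, 6.7], "gripper": 60}
    - {"xyz": [2, 1, -8], "turn": [-24.6, 9, 9], "gripper": 60}
    - {"xyz": [3, 1.5, -10], "turn": [-30.7, 11.3, 11.2], "gripper": 60}
    - {"xyz": [3, 2, -12.5], "turn": [-36.9, 13.6, 13.4], "gripper": 60}
    - {"xyz": [4, 2.5, -12.9], "turn": [-43, 15.8, 15.6], "gripper": 60}
    - {"xyz": [4, 2.7, -12.9], "turn": [-49.1, 18.1, 17.9], "gripper": 60}
    - {"xyz": [5, 2.7, -12.9], "turn": [-55.3, 20.4, 20.1], "gripper": 60}
    - {"xyz": [5.5, 2.7, -12.9], "turn": [-61.4, 22.6, 22.4], "gripper": 60}

```text
time: 7.4
tcp_pos: [527.0, -295.2, 217.2]
tcp_rot: [104.0, 59.4, 84.2]
contact_force: [0.2, -0.1, -0.9]
finger_gap: 0.767
```

Run:
```python
from h import *; from rig import robot
s=robot.state();show(s)
rows(s,[(jw(-35,-275,220),Qt(40)),(jw(-35,-270,60),Qt(40))])
```

```text
t 7.4 tcp [ 527.  -295.2  217.2] jig [ -36.9 -272.3  217.2] F [ 0.2 -0.1 -0.9] gap 0.77 q [-50.  27.  72.  22. 102. -29.]
xyz [-0.35, 0.01, 0.25] turn [-24.5, 8.6, 8.5] n~ 3.8
xyz [13.67, -7.5, 2.01] turn [-24.5, 8.6, 8.5] n~ 3.8
```

Emit:
move_arm:
  commands:
    - {"xyz": [-0.3, 0, 0.2], "turn": [-6, 2.2, 2.1], "gripper": 135}
    - {"xyz": [-0.3, 0, 0.2], "turn": [-12.2, 4.3, 4.2], "gripper": 135}
    - {"xyz": [-0.3, 0, 0.2], "turn": [-18.4, 6.5, 6.4], "gripper": 135}
    - {"xyz": [-0.3, 0, 0.2], "turn": [-24.5, 8.6, 8.5], "gripper": 135}
    - {"xyz": [3.2, -2, 0.7], "turn": [-24.5, 8.6, 8.5], "gripper": 135}
    - {"xyz": [6.5, -3.8, 1.1], "turn": [-24.5, 8.6, 8.5], "gripper": 135}
    - {"xyz": [10, -5.6, 1.6], "turn": [-24.5, 8.6, 8.5], "gripper": 135}
    - {"xyz": [13.7, -7.5, 2], "turn": [-24.5, 8.6, 8.5], "gripper": 135}
    - {"xyz": [13.7, -7.5, 2], "turn": [-24.5, 8.6, 8.5], "gripper": 135}
    - {"xyz": [13.7, -7.5, 2], "turn": [-24.5, 8.6, 8.5], "gripper": 135}

```text
time: 8.23
tcp_pos: [527.4, -291.5, 58.9]
tcp_rot: [90.5, 49.7, 97.2]
contact_force: [1.1, -0.1, 0.9]
finger_gap: 0.472
```

Run:
```python
from h import *; from rig import robot,vision
s=robot.state();show(s)
rows(s,[(jw(-35,-270,52),Qt(40)),(jw(-35,-200,52),Qt(40)),(jw(-35,-170,52),Qt(40)),(jw(-35,-118,52),Qt(40))])
p=vision.snapshot("wrist"); cv2.imwrite("pics/w2.png",p["color"][:,:,::-1])
```

```text
t 8.23 tcp [ 527.4 -291.5   58.9] jig [ -36.1 -268.7   58.9] F [ 1.1 -0.1  0.9] gap 0.47 q [-49.  46.  67.  21. 101. -58.]
xyz [0.44, -0.55, 0.11] turn [-0.4, -0.0, -0.3] n~ 0.2
xyz [4.96, 4.8, 0.08] turn [-0.4, -0.0, -0.3] n~ 1.7
xyz [6.9, 7.08, 0.06] turn [-0.4, -0.0, -0.3] n~ 2.4
xyz [10.26, 11.05, 0.04] turn [-0.4, -0.0, -0.3] n~ 3.6
```

View pics/w2.png

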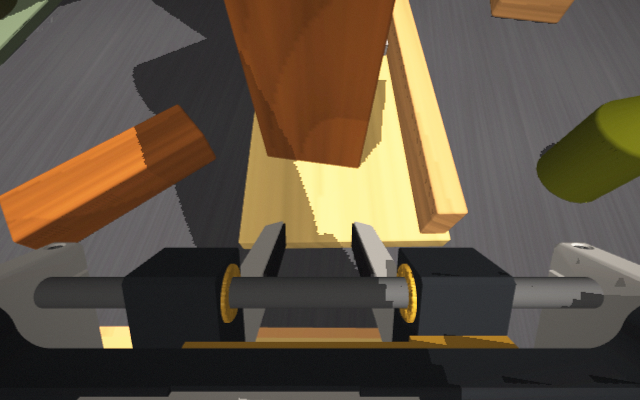

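Emit:
move_arm:
  commands:
    - {"xyz": [2.4, 1.8, 0.1], "turn": [-0.4, 0, -0.3], "gripper": 135}
    - {"xyz": [4.4, 4.1, 0.1], "turn": [-0.4, 0, -0.3], "gripper": 135}
    - {"xyz": [5, 4.8, 0.1], "turn": [-0.4, 0, -0.3], "gripper": 135}
    - {"xyz": [5.5, 5.4, 0.1], "turn": [-0.4, 0, -0.3], "gripper": 135}
    - {"xyz": [6, 6, 0.1], "turn": [-0.4, 0, -0.3], "gripper": 135}
    - {"xyz": [6.4, 6.5, 0.1], "turn": [-0.4, 0, -0.3], "gripper": 135}
    - {"xyz": [6.8, 7, 0.1], "turn": [-0.4, 0, -0.3], "gripper": 135}
    - {"xyz": [7.2, 7.4, 0.1], "turn": [-0.4, 0, -0.3], "gripper": 135}
    - {"xyz": [7.5, 7.8, 0.1], "turn": [-0.4, 0, -0.3], "gripper": 135}
    - {"xyz": [7.5, 7.8, 0.1], "turn": [-0.4, 0, -0.3], "gripper": 135}

```text
time: 9.12
tcp_pos: [520.3, -189.6, 56.5]
tcp_rot: [89.1, 50.9, 96.4]
contact_force: [2.1, -3.0, 2.2]
finger_gap: 0.473
```

Run:
```python
from h import *; from rig import robot,vision
s=robot.state();show(s)
rows(s,[(jw(-35,-140,52),Qt(40)),(jw(-35,-124,52),Qt(40)),(jw(-35,-118,52),Qt(40))])
p=vision.snapshot("wrist"); cv2.imwrite("pics/w3.png",p["color"][:,:,::-1])
```

```text
t 9.12 tcp [ 520.3 -189.6   56.5] jig [ -30.6 -166.7   56.5] F [ 2.1 -3.   2.2] gap 0.47 q [-44.  38.  81.  24.  93. -57.]
xyz [2.04, 1.79, -0.45] turn [0.3, 0.5, 0.9] n~ 0.7
xyz [3.04, 3.03, -0.45] turn [0.3, 0.5, 0.9] n~ 1.0
xyz [3.42, 3.5, -0.45] turn [0.3, 0.5, 0.9] n~ 1.2
```

View pics/w3.png

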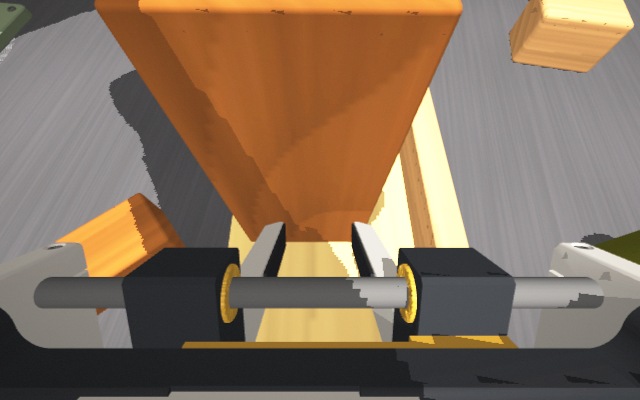

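Emit:
move_arm:
  commands:
    - {"xyz": [0.4, 0.3, 0], "turn": [0, 0, 0], "gripper": 135}
    - {"xyz": [0.8, 0.7, 0], "turn": [0, 0, 0], "gripper": 135}
    - {"xyz": [1.2, 1.1, 0], "turn": [0, 0, 0], "gripper": 135}
    - {"xyz": [1.5, 1.5, 0], "turn": [0, 0, 0], "gripper": 135}
    - {"xyz": [1.9, 1.9, 0], "turn": [0, 0, 0], "gripper": 135}
    - {"xyz": [2.2, 2.3, 0], "turn": [0, 0, 0], "gripper": 135}
    - {"xyz": [2.4, 2.6, 0], "turn": [0, 0, 0], "gripper": 135}
    - {"xyz": [2.4, 2.6, 0], "turn": [0, 0, 0], "gripper": 135}
    - {"xyz": [2.4, 2.6, 0], "turn": [0, 0, 0], "gripper": 135}

```text
time: 9.92
tcp_pos: [514.4, -153.3, 53.1]
tcp_rot: [89.4, 50.7, 96.6]
contact_force: [0.9, -4.9, 2.8]
finger_gap: 0.465
```

Run:
```python
from h import *; from rig import robot,vision
s=robot.state();show(s)
rows(s,[(jw(-35,-128,52),Qt(40)),(jw(-35,-124,52),Qt(40)),(jw(-35,-118,52),Qt(40))])
```

```text
t 9.92 tcp [ 514.4 -153.3   53.1] jig [ -31.9 -130.    53.1] F [ 0.9 -4.9  2.8] gap 0.47 q [-42.  36.  85.  25.  91. -56.]
xyz [0.21, 0.08, -0.31] turn [0.2, 0.3, 0.7] n~ 0.1
xyz [0.46, 0.39, -0.31] turn [0.2, 0.3, 0.7] n~ 0.2
xyz [0.84, 0.85, -0.31] turn [0.2, 0.3, 0.7] n~ 0.3
```

Creep until the rail stops it.

Emit:
move_arm:
  commands:
    - {"xyz": [0.2, 0.2, 0], "turn": [0, 0, 0], "gripper": 135}
    - {"xyz": [0.4, 0.4, 0], "turn": [0, 0, 0], "gripper": 135}
    - {"xyz": [0.4, 0.4, 0], "turn": [0, 0, 0], "gripper": 135}

```text
time: 10.17
tcp_pos: [513.8, -147.7, 52.5]
tcp_rot: [89.4, 50.7, 96.6]
contact_force: [0.7, -5.2, 3.3]
finger_gap: 0.47
```

Emit:
move_arm:
  commands:
    - {"xyz": [0.2, 0.2, 0], "turn": [0, 0, 0], "gripper": 135}
    - {"xyz": [0.2, 0.2, 0], "turn": [0, 0, 0], "gripper": 135}
    - {"xyz": [0.2, 0.2, 0], "turn": [0, 0, 0], "gripper": 135}

```text
time: 10.42
tcp_pos: [513.9, -147.2, 52.4]
tcp_rot: [89.3, 50.9, 96.6]
contact_force: [0.4, -10.7, 4.1]
finger_gap: 0.472
```

Run:
```python
from h import *; from rig import robot,vision
s=robot.state();show(s)
rows(s,[(jw(-35,-160,52),Qt(40)),(jw(-35,-160,165),Qt(40)),(jw(-35,-100,165),Qt(40))])
p=vision.snapshot("wrist"); q=vision.snapshot("top")
cv2.imwrite("pics/w4.png",np.vstack([cv2.resize(p["color"][:250,:,::-1],(640,250)),cv2.resize(q["color"][160:270,200:420,::-1],(640,320),interpolation=3)]))
```

```text
t 10.42 tcp [ 513.9 -147.2   52.4] jig [ -31.7 -123.9   52.4] F [  0.4 -10.7   4.1] gap 0.47 q [-42.  35.  86.  25.  90. -56.]
xyz [-2.25, -2.83, -0.33] turn [0.2, 0.3, 0.9] n~ 0.9
xyz [-11.02, 4.29, -0.25] turn [0.2, 0.3, 0.9] n~ 2.8
xyz [-7.24, 8.95, -0.25] turn [0.2, 0.3, 0.9] n~ 2.8
```

View pics/w4.png

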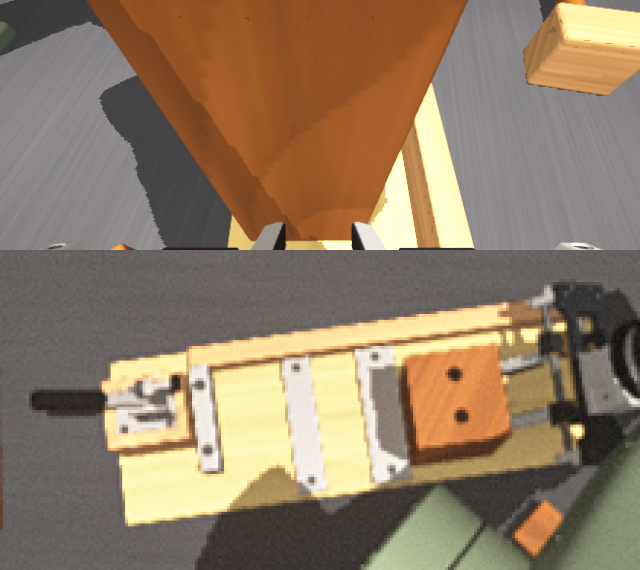

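Emit:
move_arm:
  commands:
    - {"xyz": [-2.2, -2.5, 0], "turn": [0, 0, 0.5], "gripper": 135}
    - {"xyz": [-5.5, -0.1, 0], "turn": [0, 0, 0.5], "gripper": 135}
    - {"xyz": [-8.5, 2.3, 0], "turn": [0, 0, 0.5], "gripper": 135}
    - {"xyz": [-11, 4.3, 0], "turn": [0, 0, 0.5], "gripper": 135}
    - {"xyz": [-10, 5.5, 0], "turn": [0, 0, 0.5], "gripper": 135}
    - {"xyz": [-9, 6.8, 0], "turn": [0, 0, 0.5], "gripper": 135}
    - {"xyz": [-8.2, 7.8, 0], "turn": [0, 0, 0.5], "gripper": 135}
    - {"xyz": [-7.2, 9, 0], "turn": [0, 0, 0.5], "gripper": 135}
    - {"xyz": [-6.4, 10, 0], "turn": [0, 0, 0.5], "gripper": 135}
    - {"xyz": [-6.4, 10, 0], "turn": [0, 0, 0.5], "gripper": 135}

```text
time: 11.35
tcp_pos: [506.3, -104.5, 164.3]
tcp_rot: [89.7, 49.9, 97.0]
contact_force: [0.2, 0.0, -1.0]
finger_gap: 0.468
```

Run:
```python
from h import *; from rig import robot,vision
s=robot.state();show(s)
rows(s,[(jw(-33,y,165),Qt(40)) for y in (-60,-30,-10,5)])
p=vision.snapshot("scene"); q=vision.snapshot("wrist")
cv2.imwrite("pics/w5.png",np.vstack([cv2.resize(p["color"][140:270,220:420,::-1],(480,312),interpolation=3),cv2.resize(q["color"][:,:,::-1],(480,280))]))
```

```text
t 11.35 tcp [ 506.3 -104.5  164.3] jig [-33.9 -80.5 164.3] F [ 0.2  0.  -1. ] gap 0.47 q [-39.  24.  87.  27.  99. -50.]
xyz [1.27, 1.61, 0.09] turn [0.2, 0.0, -0.1] n~ 0.5
xyz [3.2, 3.91, 0.1] turn [0.2, 0.0, -0.1] n~ 1.2
xyz [4.49, 5.44, 0.11] turn [0.2, 0.0, -0.1] n~ 1.7
xyz [5.46, 6.58, 0.11] turn [0.2, 0.0, -0.1] n~ 2.1
```

View pics/w5.png

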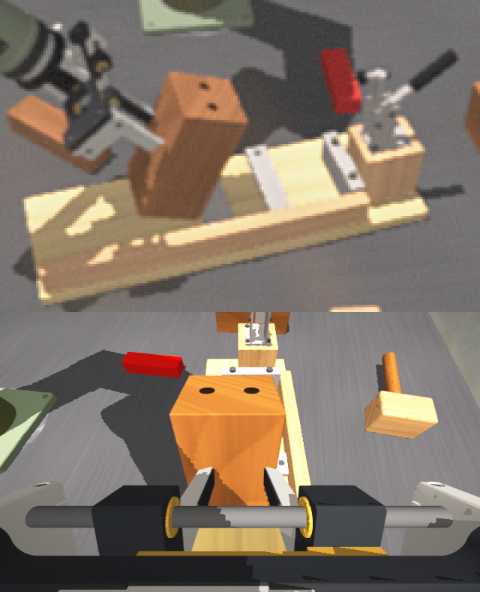

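Emit:
move_arm:
  commands:
    - {"xyz": [0.6, 0.8, 0], "turn": [0, 0, 0], "gripper": 135}
    - {"xyz": [1.3, 1.6, 0], "turn": [0, 0, 0], "gripper": 135}
    - {"xyz": [1.9, 2.4, 0], "turn": [0, 0, 0], "gripper": 135}
    - {"xyz": [2.6, 3.2, 0], "turn": [0, 0, 0], "gripper": 135}
    - {"xyz": [3.2, 3.9, 0], "turn": [0, 0, 0], "gripper": 135}
    - {"xyz": [3.9, 4.7, 0], "turn": [0, 0, 0], "gripper": 135}
    - {"xyz": [4.5, 5.4, 0], "turn": [0, 0, 0], "gripper": 135}
    - {"xyz": [4.5, 5.4, 0], "turn": [0, 0, 0], "gripper": 135}
    - {"xyz": [4.5, 5.4, 0], "turn": [0, 0, 0], "gripper": 135}

```text
time: 12.2
tcp_pos: [498.8, -37.2, 164.9]
tcp_rot: [89.5, 50.1, 96.8]
contact_force: [-0.4, -0.8, -0.5]
finger_gap: 0.471
```

Run:
```python
from h import *; from rig import robot,vision
s=robot.state();show(s)
p=vision.snapshot("scene"); q=vision.snapshot("wrist")
cv2.imwrite("pics/w6.png",np.vstack([cv2.resize(p["color"][140:270,220:420,::-1],(480,312),interpolation=3),cv2.resize(q["color"][:,:,::-1],(480,280))]))
```

```text
t 12.2 tcp [498.8 -37.2 164.9] jig [-33.1 -12.8 164.9] F [-0.4 -0.8 -0.5] gap 0.47 q [-34.  20.  93.  29.  95. -47.]
```

View pics/w6.png

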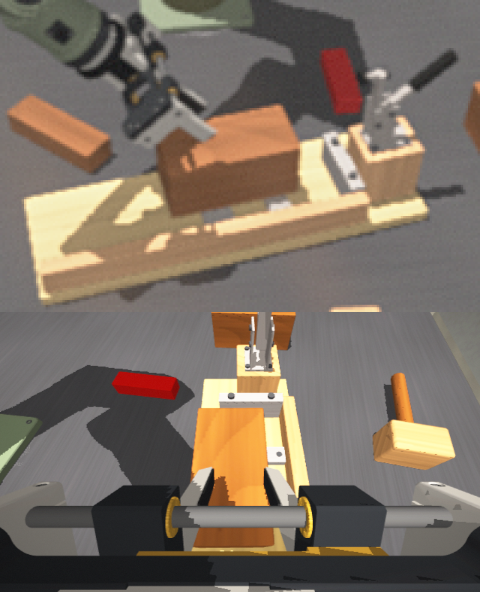

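Emit:
move_arm:
  commands:
    - {"xyz": [-2.4, -2.9, 0], "turn": [0, 0, 0], "gripper": 135}
    - {"xyz": [-4.8, -5.8, 0], "turn": [0, 0, 0], "gripper": 135}
    - {"xyz": [-5.1, -6.2, 0], "turn": [0, 0, 0], "gripper": 135}
    - {"xyz": [-2.5, -8.3, 0], "turn": [0, 0, 0], "gripper": 135}
    - {"xyz": [0.2, -10.5, 0], "turn": [0, 0, 0], "gripper": 135}
    - {"xyz": [1.9, -12, 0], "turn": [0, 0, 0], "gripper": 135}
    - {"xyz": [1.9, -12, 0], "turn": [0, 0, 0], "gripper": 135}
    - {"xyz": [1.9, -12, 0], "turn": [0, 0, 0], "gripper": 135}

```text
time: 12.97
tcp_pos: [508.6, -116.5, 72.5]
tcp_rot: [89.7, 49.9, 96.9]
contact_force: [-0.1, -0.5, 0.4]
finger_gap: 0.471
```

Run:
```python
from h import *; from rig import robot,vision
s=robot.state();show(s)
rows(s,[(jw(-35,y,70),Qt(40)) for y in (-70,-50,-30,-24,-18)])
```

```text
t 12.97 tcp [ 508.6 -116.5   72.5] jig [-33.1 -92.7  72.5] F [-0.1 -0.5  0.4] gap 0.47 q [-40.  32.  88.  26.  91. -54.]
xyz [1.66, 1.57, -0.19] turn [0.1, 0.1, -0.1] n~ 0.6
xyz [2.95, 3.1, -0.19] turn [0.1, 0.1, -0.1] n~ 1.0
xyz [4.23, 4.63, -0.19] turn [0.1, 0.1, -0.1] n~ 1.5
xyz [4.62, 5.09, -0.19] turn [0.1, 0.1, -0.1] n~ 1.6
xyz [5.01, 5.55, -0.19] turn [0.1, 0.1, -0.1] n~ 1.8
```

Emit:
move_arm:
  commands:
    - {"xyz": [0.8, 0.8, -0.1], "turn": [0, 0, 0], "gripper": 135}
    - {"xyz": [1.6, 1.5, -0.2], "turn": [0, 0, 0], "gripper": 135}
    - {"xyz": [2.3, 2.3, -0.2], "turn": [0, 0, 0], "gripper": 135}
    - {"xyz": [2.9, 3.1, -0.2], "turn": [0, 0, 0], "gripper": 135}
    - {"xyz": [3.3, 3.6, -0.2], "turn": [0, 0, 0], "gripper": 135}
    - {"xyz": [3.7, 4, -0.2], "turn": [0, 0, 0], "gripper": 135}
    - {"xyz": [4, 4.4, -0.2], "turn": [0, 0, 0], "gripper": 135}
    - {"xyz": [4.2, 4.6, -0.2], "turn": [0, 0, 0], "gripper": 135}
    - {"xyz": [4.2, 4.6, -0.2], "turn": [0, 0, 0], "gripper": 135}

```text
time: 13.72
tcp_pos: [500.7, -55.7, 71.9]
tcp_rot: [89.3, 50.2, 96.6]
contact_force: [1.3, -3.4, 3.2]
finger_gap: 0.469
```

Emit:
move_arm:
  commands:
    - {"xyz": [0.2, 0.2, 0], "turn": [0, 0, 0], "gripper": 135}
    - {"xyz": [0.4, 0.4, 0], "turn": [0, 0, 0], "gripper": 135}
    - {"xyz": [0.4, 0.4, 0], "turn": [0, 0, 0], "gripper": 135}
    - {"xyz": [0.4, 0.4, 0], "turn": [0, 0, 0], "gripper": 135}

```text
time: 14.05
tcp_pos: [500.0, -50.5, 71.0]
tcp_rot: [89.3, 50.2, 96.6]
contact_force: [1.0, -4.1, 3.2]
finger_gap: 0.472
```

Run:
```python
from h import *; from rig import robot,vision
s=robot.state();show(s)
```

```text
t 14.05 tcp [500.  -50.5  71. ] jig [-33.5 -26.2  71. ] F [ 1.  -4.1  3.2] gap 0.47 q [-35.  28.  95.  28.  87. -52.]
```

Emit:
move_arm:
  commands:
    - {"xyz": [0.2, 0.2, 0], "turn": [0, 0, 0], "gripper": 135}
    - {"xyz": [0.3, 0.3, 0], "turn": [0, 0, 0], "gripper": 135}
    - {"xyz": [0.3, 0.3, 0], "turn": [0, 0, 0], "gripper": 135}

```text
time: 14.3
tcp_pos: [499.3, -46.4, 70.4]
tcp_rot: [89.4, 50.2, 96.6]
contact_force: [0.7, -5.9, 4.1]
finger_gap: 0.471
```

Emit:
move_arm:
  commands:
    - {"xyz": [0.2, 0.2, 0], "turn": [0, 0, 0], "gripper": 135}
    - {"xyz": [0.2, 0.2, 0], "turn": [0, 0, 0], "gripper": 135}
    - {"xyz": [0.2, 0.2, 0], "turn": [0, 0, 0], "gripper": 135}

```text
time: 14.55
tcp_pos: [499.3, -45.2, 70.2]
tcp_rot: [89.3, 50.3, 96.6]
contact_force: [0.0, -8.8, 4.9]
finger_gap: 0.468
```

Emit:
move_arm:
  commands:
    - {"xyz": [0.2, 0.2, 0], "turn": [0, 0, 0], "gripper": 135}
    - {"xyz": [0.2, 0.2, 0], "turn": [0, 0, 0], "gripper": 135}
    - {"xyz": [0.2, 0.2, 0], "turn": [0, 0, 0], "gripper": 135}

```text
time: 14.8
tcp_pos: [499.4, -44.9, 70.2]
tcp_rot: [89.3, 50.6, 96.5]
contact_force: [-1.3, -15.0, 8.1]
finger_gap: 0.471
```

Run:
```python
from h import *; from rig import robot,vision
s=robot.state();show(s)
```

```text
t 14.8 tcp [499.4 -44.9  70.2] jig [-33.4 -20.5  70.2] F [ -1.3 -15.    8.1] gap 0.47 q [-35.  28.  95.  28.  86. -52.]
```

Run:
```python
from h import *; from rig import robot,vision
s=robot.state();show(s)
Q=jrot((0,0,-1),(0,-1,0))
rows(s,[(jw(-35,-60,75),Qt(40)),(jw(-60,-40,230),Qt(40)),(jw(-130,70,230),Q)])
```

```text
t 14.8 tcp [499.4 -44.9  70.2] jig [-33.4 -20.5  70.2] F [ -1.3 -15.    8.1] gap 0.47 q [-35.  28.  95.  28.  86. -52.]
xyz [-2.88, -2.75, -0.16] turn [0.3, 0.4, 0.6] n~ 1.0
xyz [-13.6, 8.64, -2.53] turn [0.3, 0.4, 0.6] n~ 3.9
xyz [-6.66, 17.18, -9.53] turn [86.3, -30.5, -31.2] n~ 13.5
```

Emit:
move_arm:
  commands:
    - {"xyz": [-2.9, -2.8, 0], "turn": [0, 0, 0], "gripper": 60}
    - {"xyz": [-6, -0.5, -0.5], "turn": [0, 0, 0], "gripper": 60}
    - {"xyz": [-9, 2.5, -1], "turn": [0, 0, 0], "gripper": 60}
    - {"xyz": [-12, 5.2, -2], "turn": [0, 0, 0], "gripper": 60}
    - {"xyz": [-13.6, 8.6, -2.5], "turn": [0, 0, 0], "gripper": 60}
    - {"xyz": [-13, 9.3, -3.5], "turn": [6.2, -2.2, -2.2], "gripper": 60}
    - {"xyz": [-12.5, 10, -4.5], "turn": [12.4, -4.4, -4.4], "gripper": 60}
    - {"xyz": [-12, 10.8, -5.5], "turn": [18.6, -6.5, -6.6], "gripper": 60}
    - {"xyz": [-11, 11.5, -6], "turn": [24.6, -8.7, -8.9], "gripper": 60}
    - {"xyz": [-10.5, 12.5, -6.5], "turn": [30.8, -10.9, -11.1], "gripper": 60}

```text
time: 15.63
tcp_pos: [426.6, -18.2, 228.1]
tcp_rot: [107.4, 62.5, 80.6]
contact_force: [-0.8, 0.6, 0.6]
finger_gap: 0.763
```

Run:
```python
from h import *; from rig import robot,vision
s=robot.state();show(s)
Q=jrot((0,0,-1),(0,-1,0))
rows(s,[(jw(-130,70,230),Q)])
```

```text
t 15.63 tcp [426.6 -18.2 228.1] jig [-102.3   15.   228.1] F [-0.8  0.6  0.6] gap 0.76 q [-35.  -5. 108.  25.  90. -11.]
xyz [1.9, 2.62, -5.24] turn [55.0, -20.4, -20.1] n~ 8.7
```

Emit:
move_arm:
  commands:
    - {"xyz": [0, 0.5, -1], "turn": [6.1, -2.3, -2.2], "gripper": 60}
    - {"xyz": [0.4, 1, -2], "turn": [12.2, -4.5, -4.4], "gripper": 60}
    - {"xyz": [0.8, 1.4, -3], "turn": [18.3, -6.8, -6.7], "gripper": 60}
    - {"xyz": [1.2, 1.8, -4], "turn": [24.4, -9.1, -8.9], "gripper": 60}
    - {"xyz": [1.5, 2.2, -5], "turn": [30.5, -11.3, -11.1], "gripper": 60}
    - {"xyz": [1.9, 2.6, -5.2], "turn": [36.6, -13.6, -13.4], "gripper": 60}
    - {"xyz": [1.9, 2.6, -5.2], "turn": [42.8, -15.9, -15.6], "gripper": 60}
    - {"xyz": [1.9, 2.6, -5.2], "turn": [49, -18.1, -17.9], "gripper": 60}
    - {"xyz": [1.9, 2.6, -5.2], "turn": [55, -20.4, -20.1], "gripper": 60}
    - {"xyz": [1.9, 2.6, -5.2], "turn": [55, -20.4, -20.1], "gripper": 60}

```text
time: 16.47
tcp_pos: [393.7, 32.7, 230.2]
tcp_rot: [33.9, 89.9, -48.6]
contact_force: [0.1, 1.1, -0.3]
finger_gap: 0.763
```

Run:
```python
from h import *; from rig import robot,vision
s=robot.state();show(s)
Q=jrot((0,0,-1),(0,-1,0))
rows(s,[(jw(-130,70,65),Q),(jw(-95,70,65),Q),(jw(-52,70,65),Q)])
p=vision.snapshot("wrist"); im=p["color"][:,:,::-1].copy()
uv=wproj(s,p,place(JIG,[(x,y,121) for x,y in ((-79,-15),(-79,165),(9,165),(9,-15))])); print(uv.round())
cv2.imwrite("pics/w7.png",im)
```

```text
t 16.47 tcp [393.7  32.7 230.2] jig [-128.7   69.6  230.2] F [ 0.1  1.1 -0.3] gap 0.76 q [ -8. -13. 110.  -0.  83.  75.]
xyz [16.52, -0.15, -0.08] turn [0.4, 0.1, -0.1] n~ 4.0
xyz [16.53, 3.35, -0.05] turn [0.4, 0.1, -0.1] n~ 4.0
xyz [16.53, 7.65, -0.02] turn [0.4, 0.1, -0.1] n~ 4.4
[[401. 151.]
 [223. 149.]
 [217.  54.]
 [408.  56.]]
```

View pics/w7.png

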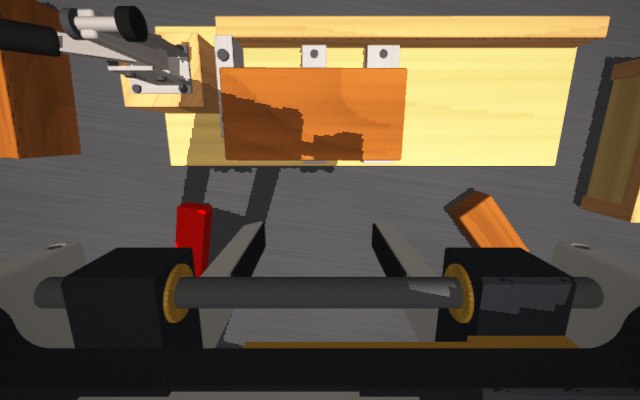

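Emit:
move_arm:
  commands:
    - {"xyz": [4, 0, 0], "turn": [0.2, 0, 0], "gripper": 60}
    - {"xyz": [8, 0, 0], "turn": [0.4, 0, 0], "gripper": 60}
    - {"xyz": [12, 0, 0], "turn": [0.4, 0, 0], "gripper": 60}
    - {"xyz": [16, 0, 0], "turn": [0.4, 0, 0], "gripper": 60}
    - {"xyz": [16.5, 0.8, 0], "turn": [0.4, 0, 0], "gripper": 60}
    - {"xyz": [16.5, 2, 0], "turn": [0.4, 0, 0], "gripper": 60}
    - {"xyz": [16.5, 3, 0], "turn": [0.4, 0, 0], "gripper": 60}
    - {"xyz": [16.5, 3.7, 0], "turn": [0.4, 0, 0], "gripper": 60}
    - {"xyz": [16.5, 4.3, 0], "turn": [0.4, 0, 0], "gripper": 60}
    - {"xyz": [16.5, 4.9, 0], "turn": [0.4, 0, 0], "gripper": 60}

```text
time: 17.35
tcp_pos: [443.0, 36.4, 65.9]
tcp_rot: [36.9, 89.8, -46.0]
contact_force: [-3.0, 0.3, -2.7]
finger_gap: 0.766
```

Emit:
move_arm:
  commands:
    - {"xyz": [0, 0.5, 0], "turn": [0, 0, 0], "gripper": 60}
    - {"xyz": [0, 1, 0], "turn": [0, 0, 0], "gripper": 60}
    - {"xyz": [0, 1.4, 0], "turn": [0, 0, 0], "gripper": 60}
    - {"xyz": [0, 1.7, 0], "turn": [0, 0, 0], "gripper": 60}
    - {"xyz": [0, 1.7, 0], "turn": [0, 0, 0], "gripper": 60}

```text
time: 17.77
tcp_pos: [461.9, 38.6, 66.7]
tcp_rot: [62.1, 89.6, -20.9]
contact_force: [-0.9, 0.2, -0.9]
finger_gap: 0.764
```

Run:
```python
from h import *; from rig import robot,vision
s=robot.state();show(s)
Q=jrot((0,0,-1),(0,-1,0))
rows(s,[(jw(-60,70,65),Q),(jw(-52,70,65),Q)])
```

```text
t 17.77 tcp [461.9  38.6  66.7] jig [-60.2  67.   66.7] F [-0.9  0.2 -0.9] gap 0.76 q [ -6.   8. 111.  -0.  61.  77.]
xyz [0.17, 0.02, -0.3] turn [-0.1, 0.2, -0.3] n~ 0.1
xyz [0.18, 0.82, -0.3] turn [-0.1, 0.2, -0.3] n~ 0.2
```

Emit:
move_arm:
  commands:
    - {"xyz": [0, 0.3, 0], "turn": [0, 0, 0], "gripper": 60}
    - {"xyz": [0, 0.5, 0], "turn": [0, 0, 0], "gripper": 60}
    - {"xyz": [0, 0.5, 0], "turn": [0, 0, 0], "gripper": 60}

```text
time: 18.02
tcp_pos: [466.3, 39.2, 66.7]
tcp_rot: [58.9, 89.6, -24.1]
contact_force: [-2.3, -0.4, 1.2]
finger_gap: 0.761
```

Emit:
move_arm:
  commands:
    - {"xyz": [0, 0.2, 0], "turn": [0, 0, 0], "gripper": 60}
    - {"xyz": [0, 0.3, 0], "turn": [0, 0, 0], "gripper": 60}
    - {"xyz": [0, 0.3, 0], "turn": [0, 0, 0], "gripper": 60}

```text
time: 18.27
tcp_pos: [468.0, 39.3, 66.6]
tcp_rot: [34.9, 89.8, -48.1]
contact_force: [-6.3, -1.2, 3.2]
finger_gap: 0.766
```

Emit:
move_arm:
  commands:
    - {"xyz": [0, 0.2, 0], "turn": [0, 0, 0], "gripper": 60}
    - {"xyz": [0, 0.3, 0], "turn": [0, 0, 0], "gripper": 60}
    - {"xyz": [0, 0.3, 0], "turn": [0, 0, 0], "gripper": 60}

```text
time: 18.52
tcp_pos: [468.4, 39.3, 66.2]
tcp_rot: [-43.7, 89.7, -126.5]
contact_force: [-13.2, -3.4, 8.3]
finger_gap: 0.762
```

Run:
```python
from h import *; from rig import robot,vision
s=robot.state();show(s)
```

```text
t 18.52 tcp [468.4  39.3  66.2] jig [-53.8  66.9  66.2] F [-13.2  -3.4   8.3] gap 0.76 q [ -6.   9. 110.  -0.  61.  77.]
```

Emit:
move_arm:
  commands:
    - {"xyz": [0, -2, 0], "turn": [0, 0, 0], "gripper": 60}
    - {"xyz": [0, -5, 0], "turn": [0, 0, 0], "gripper": 60}
    - {"xyz": [-3, -7, 0], "turn": [0, 0, 0], "gripper": 60}
    - {"xyz": [-7, -7, 0], "turn": [0, 0, 0], "gripper": 60}
    - {"xyz": [-11, -7, 0], "turn": [0, 0, 0], "gripper": 60}
    - {"xyz": [-15, -7, 0], "turn": [0, 0, 0], "gripper": 60}
    - {"xyz": [-18, -6, 0], "turn": [0, 0, 0], "gripper": 60}
    - {"xyz": [-18, -6, 0], "turn": [0, 0, 0], "gripper": 60}
    - {"xyz": [-18, -6, 0], "turn": [0, 0, 0], "gripper": 60}

```text
time: 19.27
tcp_pos: [414.6, 32.8, 249.4]
tcp_rot: [70.1, 89.1, -12.9]
contact_force: [-0.8, 1.6, -0.6]
finger_gap: 0.765
```

Run:
```python
from h import *; from rig import robot,vision
s=robot.state();show(s)
p=vision.snapshot("wrist"); im=p["color"][:,:,::-1].copy()
pr=lambda P:wproj(s,p,place(JIG,P)).round(1).tolist()
print("blank top",pr([(x,y,121) for x,y in ((-44,-15),(-44,165),(44,165),(44,-15))]))
print("stop top",pr([(-66,165,68),(44,165,68)]),"fence",pr([(44,-15,60),(44,-255,60),(44,165,60)]))
print("mm/px", 1/np.linalg.norm(np.subtract(*pr([(0,75,121),(0,76,121)]))))
cv2.imwrite("pics/w8.png",cv2.resize(im[0:200,180:480],None,fx=2.6,fy=2.6,interpolation=3))
```

```text
t 19.27 tcp [414.6  32.8 249.4] jig [-107.9   67.   249.4] F [-0.8  1.6 -0.6] gap 0.77 q [ -7. -11. 106.  -0.  84.  76.]
blank top [[393.6, 137.2], [225.4, 137.2], [219.2, 47.3], [398.6, 47.5]]
stop top [[239.9, 155.3], [234.3, 61.5]] fence [[384.4, 63.4], [580.8, 63.6], [236.2, 63.3]]
mm/px 1.111111111111069
```

View pics/w8.png

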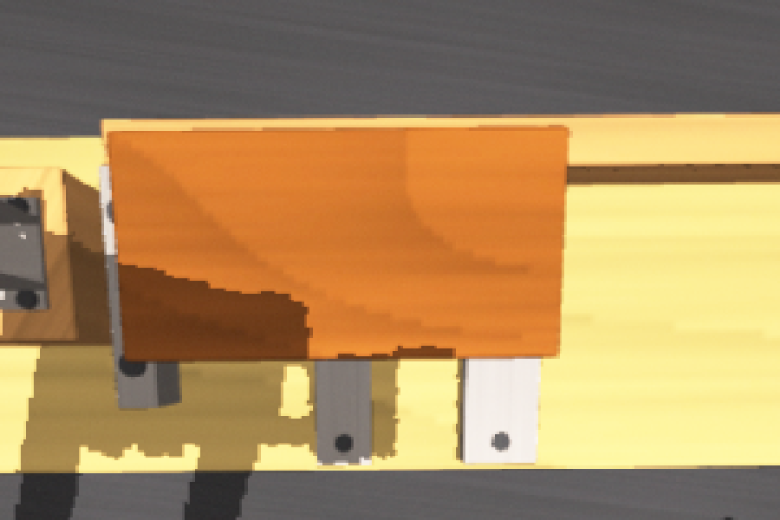

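Run:
```python
from h import *; from rig import robot,vision
s=robot.state();show(s)
Q=jrot((0,0,-1),(1,0,0))
rows(s,[(jw(-100,70,290),Q),(jw(-20,350,290),Q),(jw(0,350,290),Q),(jw(0,350,198),Q)])
print(jw(0,350,0))
```

```text
t 19.32 tcp [412.6  33.  247. ] jig [-109.9   67.5  247. ] F [-0.2 -0.2 -0.3] gap 0.77 q [ -7. -11. 106.  -0.  84.  76.]
xyz [-4.29, 1.02, -0.24] turn [-90.1, 0.6, -0.2] n~ 12.6
xyz [-4.33, 8.98, -28.25] turn [-90.1, 0.6, -0.2] n~ 12.6
xyz [-4.31, 10.98, -28.26] turn [-90.1, 0.6, -0.2] n~ 12.6
xyz [4.89, 10.9, -28.29] turn [-90.1, 0.6, -0.2] n~ 12.6
[486.73948314 326.91617826   0.        ]
```

Emit:
move_arm:
  commands:
    - {"xyz": [-4, 0, -0.3], "turn": [-7, 0, 0], "gripper": 228}
    - {"xyz": [-4.3, 1, -3], "turn": [-14, 0, 0], "gripper": 228}
    - {"xyz": [-4.3, 2, -6], "turn": [-21, 0, 0], "gripper": 228}
    - {"xyz": [-4.3, 3, -9], "turn": [-28, 0, 0], "gripper": 228}
    - {"xyz": [-4.3, 4, -12], "turn": [-35, 0, 0], "gripper": 228}
    - {"xyz": [-4.3, 5, -15], "turn": [-42, 0, 0], "gripper": 228}
    - {"xyz": [-4.3, 6, -18], "turn": [-49, 0, 0], "gripper": 228}
    - {"xyz": [-4.3, 7, -21], "turn": [-56, 0, 0], "gripper": 228}
    - {"xyz": [-4.3, 8, -24], "turn": [-63, 0, 0], "gripper": 228}
    - {"xyz": [-4.3, 9, -27], "turn": [-70, 0, 0], "gripper": 228}

```text
time: 20.15
tcp_pos: [466.7, 313.3, 285.8]
tcp_rot: [-58.0, 89.8, -70.6]
contact_force: [0.9, 0.6, -0.2]
finger_gap: 0.113
```

Run:
```python
from h import *; from rig import robot,vision
s=robot.state();show(s)
Q=jrot((0,0,-1),(1,0,0))
rows(s,[(jw(0,350,290),Q),(jw(0,350,198),Q)])
```

```text
t 20.15 tcp [466.7 313.3 285.8] jig [-21.6 339.  285.8] F [ 0.9  0.6 -0.2] gap 0.11 q [25.  7. 84. -0. 89. 38.]
xyz [-0.43, 1.76, 1.66] turn [-19.7, 0.1, 0.2] n~ 2.8
xyz [8.77, 1.79, 1.64] turn [-19.7, 0.1, 0.2] n~ 2.8
```

Emit:
move_arm:
  commands:
    - {"xyz": [0, 1, 0.8], "turn": [-7, 0, 0], "gripper": 228}
    - {"xyz": [0, 1.8, 1.6], "turn": [-14, 0, 0], "gripper": 228}
    - {"xyz": [0, 1.8, 1.6], "turn": [-19.7, 0, 0], "gripper": 228}
    - {"xyz": [0, 1.8, 1.6], "turn": [-19.7, 0, 0], "gripper": 228}
    - {"xyz": [4, 1.8, 1.6], "turn": [-19.7, 0, 0], "gripper": 228}
    - {"xyz": [8, 1.8, 1.6], "turn": [-19.7, 0, 0], "gripper": 228}
    - {"xyz": [8.8, 1.8, 1.6], "turn": [-19.7, 0, 0], "gripper": 228}
    - {"xyz": [8.8, 1.8, 1.6], "turn": [-19.7, 0, 0], "gripper": 228}
    - {"xyz": [8.8, 1.8, 1.6], "turn": [-19.7, 0, 0], "gripper": 228}

```text
time: 20.9
tcp_pos: [487.5, 325.5, 200.7]
tcp_rot: [-44.0, 89.7, -37.3]
contact_force: [0.6, -0.2, 1.0]
finger_gap: 0.106
```

Run:
```python
from h import *; from rig import robot,vision
s=robot.state();show(s)
Q=jrot((0,0,-1),(1,0,0))
th=np.radians([50,44,38,32,26,20,14,8,4,0])
# corner of handle end underside: follow with TCP 9 mm behind, tip 30 below (rising slightly faster)
rows(s,[(jw(0,325,200),Q)]+[(jw(0,222+110*np.sin(t)+9.5*np.cos(t)+8,165+110*np.cos(t)-9.5*np.sin(t)-28+10*(50-np.degrees(t))/50),Q) for t in th])
p=vision.snapshot("wrist"); print(wproj(s,p,place(JIG,[(0,306,236),(0,222,165)])))
cv2.imwrite("pics/w9.png",p["color"][:,:,::-1])
```

```text
t 20.9 tcp [487.5 325.5 200.7] jig [  0.5 348.5 200.7] F [ 0.6 -0.2  1. ] gap 0.11 q [25. 13. 87. -0. 79. 19.]
xyz [0.07, -2.35, -0.03] turn [-0.5, 0.2, 0.2] n~ 0.6
xyz [0.03, -2.82, -0.03] turn [-0.5, 0.2, 0.2] n~ 0.7
xyz [-1.0, -3.53, -0.02] turn [-0.5, 0.2, 0.2] n~ 0.9
xyz [-1.94, -4.34, -0.01] turn [-0.5, 0.2, 0.2] n~ 1.1
xyz [-2.8, -5.23, -0.0] turn [-0.5, 0.2, 0.2] n~ 1.4
xyz [-3.56, -6.19, 0.01] turn [-0.5, 0.2, 0.2] n~ 1.7
xyz [-4.22, -7.21, 0.02] turn [-0.5, 0.2, 0.2] n~ 2.0
xyz [-4.77, -8.29, 0.03] turn [-0.5, 0.2, 0.2] n~ 2.3
xyz [-5.2, -9.4, 0.04] turn [-0.5, 0.2, 0.2] n~ 2.6
xyz [-5.43, -10.16, 0.05] turn [-0.5, 0.2, 0.2] n~ 2.8
xyz [-5.6, -10.92, 0.06] turn [-0.5, 0.2, 0.2] n~ 2.9
[[319.05799733 323.11216359]
 [319.10560617 353.01492308]]
```

Emit:
move_arm:
  commands:
    - {"xyz": [0, -1.5, 0], "turn": [0, 0, 0], "gripper": 228}
    - {"xyz": [0, -2.4, 0], "turn": [0, 0, 0], "gripper": 228}
    - {"xyz": [-0.1, -2.8, 0], "turn": [0, 0, 0], "gripper": 228}
    - {"xyz": [-0.6, -3.2, 0], "turn": [0, 0, 0], "gripper": 228}
    - {"xyz": [-1, -3.5, 0], "turn": [0, 0, 0], "gripper": 228}
    - {"xyz": [-1.5, -3.9, 0], "turn": [0, 0, 0], "gripper": 228}
    - {"xyz": [-1.9, -4.3, 0], "turn": [0, 0, 0], "gripper": 228}
    - {"xyz": [-1.9, -4.3, 0], "turn": [0, 0, 0], "gripper": 228}

```text
time: 21.62
tcp_pos: [492.8, 282.4, 221.1]
tcp_rot: [-34.4, 89.6, -27.7]
contact_force: [-1.9, 1.8, 1.4]
finger_gap: 0.105
```

Run:
```python
from h import *; from rig import robot,vision
s=robot.state();show(s)
Q=jrot((0,0,-1),(1,0,0))
th=np.radians([38,32,26,20,14,8,4,0])
rows(s,[(jw(0,222+110*np.sin(t)+9.5*np.cos(t)+8,165+110*np.cos(t)-9.5*np.sin(t)-28+10*(50-np.degrees(t))/50),Q) for t in th])
```

```text
t 21.62 tcp [492.8 282.4 221.1] jig [  0.5 305.1 221.1] F [-1.9  1.8  1.4] gap 0.1 q [21. 10. 88. -0. 81. 15.]
xyz [0.09, 0.01, -0.05] turn [-0.4, 0.3, 0.2] n~ 0.1
xyz [-0.77, -0.88, -0.04] turn [-0.4, 0.3, 0.2] n~ 0.3
xyz [-1.53, -1.84, -0.03] turn [-0.4, 0.3, 0.2] n~ 0.6
xyz [-2.19, -2.86, -0.02] turn [-0.4, 0.3, 0.2] n~ 0.9
xyz [-2.74, -3.94, -0.01] turn [-0.4, 0.3, 0.2] n~ 1.2
xyz [-3.17, -5.05, 0.01] turn [-0.4, 0.3, 0.2] n~ 1.4
xyz [-3.39, -5.81, 0.01] turn [-0.4, 0.3, 0.2] n~ 1.6
xyz [-3.56, -6.57, 0.02] turn [-0.4, 0.3, 0.2] n~ 1.8
```

Contact is light (about 2 N), so I follow the arc on.

Emit:
move_arm:
  commands:
    - {"xyz": [-0.4, -0.5, 0], "turn": [0, 0, 0], "gripper": 228}
    - {"xyz": [-0.8, -0.9, 0], "turn": [0, 0, 0], "gripper": 228}
    - {"xyz": [-1.2, -1.4, 0], "turn": [0, 0, 0], "gripper": 228}
    - {"xyz": [-1.5, -1.9, 0], "turn": [0, 0, 0], "gripper": 228}
    - {"xyz": [-1.9, -2.4, 0], "turn": [0, 0, 0], "gripper": 228}
    - {"xyz": [-2.2, -2.9, 0], "turn": [0, 0, 0], "gripper": 228}
    - {"xyz": [-2.5, -3.4, 0], "turn": [0, 0, 0], "gripper": 228}
    - {"xyz": [-2.7, -3.9, 0], "turn": [0, 0, 0], "gripper": 228}
    - {"xyz": [-2.7, -3.9, 0], "turn": [0, 0, 0], "gripper": 228}

```text
time: 22.37
tcp_pos: [497.2, 243.1, 247.5]
tcp_rot: [-41.7, 89.6, -35.0]
contact_force: [-1.7, 0.2, -0.3]
finger_gap: 0.104
```

Emit:
move_arm:
  commands:
    - {"xyz": [-0.2, -0.5, 0], "turn": [0, 0, 0], "gripper": 228}
    - {"xyz": [-0.4, -1.1, 0], "turn": [0, 0, 0], "gripper": 228}
    - {"xyz": [-0.5, -1.5, 0], "turn": [0, 0, 0], "gripper": 228}
    - {"xyz": [-0.6, -1.8, 0], "turn": [0, 0, 0], "gripper": 228}
    - {"xyz": [-0.6, -1.8, 0], "turn": [0, 0, 0], "gripper": 228}

```text
time: 22.78
tcp_pos: [499.2, 225.7, 253.3]
tcp_rot: [-38.9, 89.7, -32.3]
contact_force: [-0.9, 1.2, -0.7]
finger_gap: 0.107
```

Run:
```python
from h import *; from rig import robot,vision
s=robot.state();show(s)
p=vision.snapshot("scene"); q=vision.snapshot("wrist")
cv2.imwrite("pics/w10.png",np.vstack([cv2.resize(p["color"][140:270,220:420,::-1],(480,312),interpolation=3),cv2.resize(q["color"][:,:,::-1],(480,280))]))
```

```text
t 22.78 tcp [499.2 225.7 253.3] jig [-1.000e-01  2.481e+02  2.533e+02] F [-0.9  1.2 -0.7] gap 0.11 q [15.  6. 89. -0. 84.  9.]
```

Emit:
move_arm:
  commands:
    - {"xyz": [-0.1, -0.4, 0], "turn": [0, 0, 0], "gripper": 228}
    - {"xyz": [-0.1, -0.6, 0], "turn": [0, 0, 0], "gripper": 228}
    - {"xyz": [-0.1, -0.6, 0], "turn": [0, 0, 0], "gripper": 228}

```text
time: 23.13
tcp_pos: [499.9, 220.4, 254.3]
tcp_rot: [-32.0, 89.7, -25.3]
contact_force: [-1.1, 0.5, 0.7]
finger_gap: 0.108
```

Emit:
move_arm:
  commands:
    - {"xyz": [0, -0.3, 0], "turn": [0, 0, 0], "gripper": 228}
    - {"xyz": [0, -0.3, 0], "turn": [0, 0, 0], "gripper": 228}
    - {"xyz": [0, -0.3, 0], "turn": [0, 0, 0], "gripper": 228}

```text
time: 23.38
tcp_pos: [500.2, 217.6, 254.4]
tcp_rot: [-31.8, 89.7, -25.1]
contact_force: [-0.7, 1.1, 0.9]
finger_gap: 0.106
```

Emit:
move_arm:
  commands:
    - {"xyz": [0, -0.3, 0], "turn": [0, 0, 0], "gripper": 228}
    - {"xyz": [0, -0.3, 0], "turn": [0, 0, 0], "gripper": 228}
    - {"xyz": [0, -0.3, 0], "turn": [0, 0, 0], "gripper": 228}

```text
time: 23.63
tcp_pos: [500.3, 217.0, 254.5]
tcp_rot: [19.5, 89.7, 26.3]
contact_force: [-1.4, 7.1, 0.5]
finger_gap: 0.108
```

Run:
```python
from h import *; from rig import robot,vision
s=robot.state();show(s)
```

```text
t 23.63 tcp [500.3 217.  254.5] jig [-1.000e-01  2.392e+02  2.545e+02] F [-1.4  7.1  0.5] gap 0.11 q [14.  6. 89.  0. 84.  8.]
```

Emit:
move_arm:
  commands:
    - {"xyz": [0, 2, 0], "turn": [0, 0, 0], "gripper": 228}
    - {"xyz": [0, 5, 0], "turn": [0, 0, 0], "gripper": 228}
    - {"xyz": [-3, 7, 0], "turn": [0, 0, 0], "gripper": 228}
    - {"xyz": [-7, 7, 0], "turn": [0, 0, 0], "gripper": 228}
    - {"xyz": [-9, 7, -3], "turn": [0, 0, 0], "gripper": 228}
    - {"xyz": [-9, 7, -7], "turn": [0, 0, 0], "gripper": 228}
    - {"xyz": [-9, 7, -11], "turn": [0, 0, 0], "gripper": 228}
    - {"xyz": [-9, 7, -15], "turn": [0, 0, 0], "gripper": 228}
    - {"xyz": [-9, 7, -17], "turn": [0, 0, 0], "gripper": 228}
    - {"xyz": [-9, 7, -17], "turn": [0, 0, 0], "gripper": 228}

```text
time: 24.47
tcp_pos: [320.3, 264.0, 343.9]
tcp_rot: [-25.6, 89.6, -18.8]
contact_force: [1.0, 0.5, -0.2]
finger_gap: 0.104
```

Run:
```python
from h import *; from rig import robot,vision
s=robot.state();show(s)
p=vision.snapshot("scene"); q=vision.snapshot("top")
a,b=p["color"][:,:,::-1].copy(),q["color"][:,:,::-1].copy()
def pts(cam): return proj(cam,place(JIG,[(x,y,121) for x,y in ((-44,-15),(-44,165),(44,165),(44,-15))]))
# scene crop 230..420,140..270 ; top crop 205..415,165..265, x3.6 
A=cv2.resize(a[140:275,150:420],None,fx=2.9,fy=2.9,interpolation=3)
B=cv2.resize(b[165:235,220:490],None,fx=2.9,fy=2.9,interpolation=3)
print((pts("scene")-[150,140])*2.9,(pts("top")-[220,165])*2.9)
for im,cam,o in((A,"scene",(150,140)),(B,"top",(220,165))):
    for u in (pts(cam)-o+.5)*2.9: cv2.circle(im,tuple(int(v) for v in u),2,(0,255,0),-1)
    u=(proj(cam,place(JIG,[(0,222,275)]))[0]-o+.5)*2.9; cv2.circle(im,tuple(int(v) for v in u),3,(255,0,0),1)
cv2.imwrite("pics/f.png",np.vstack([A,B]))
```

```text
t 24.47 tcp [320.3 264.  343.9] jig [-172.9  308.2  343.9] F [ 1.   0.5 -0.2] gap 0.1 q [ 28. -13.  97.  -0.  96.  21.]
[[448.15337441 169.79671977]
 [602.69303726 140.18226216]
 [630.94028726 194.46724968]
 [469.0837891  227.36285054]] [[332.95920433 150.54261221]
 [152.02389512 174.78718277]
 [142.14944275  87.85646782]
 [320.7249477   64.17791569]]
```

View pics/f.png

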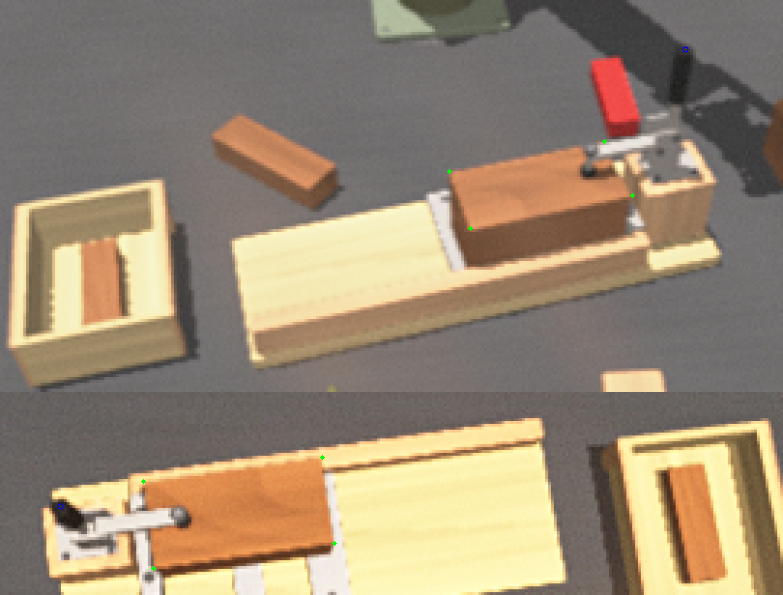

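```bash
python3 -c "
from rig import robot
print(robot.finish_job())"
```

```text
the job is handed in; nothing more can be done
None
```

The job is done and handed in at about 24.5 s on the robot's clock; the hand-in gives no verdict.

- **Off-cut:** I took the small off-cut from the rails and set it in the crate, where the last picture shows it lying near the middle. I left the larger loose piece and the red one alone.
- **Blank:** I slid it along the board to the front rail, pushed it high until it tipped across both rails, then pushed it against the end stop and the side fence. At each stop the force rose to 10–15 N with almost no further movement.
- **Clamp:** I swung the handle up along its arc until it stopped at about 7 N, then backed the arm away.

**Last checks:**
- After the clamp closed, the blank's top corners were within about a pixel (roughly 3 mm) of the expected home position in both fixed cameras.
- The handle end was where it should be when upright, and the robot was touching nothing.
- One small disagreement: a wrist picture taken before clamping suggested a gap of about 2 mm at the end stop and a turn of about 0.01 rad. Both are inside the limits (6 mm and 0.06 rad), so I did not push again.
- The oil can, mallet and spare blank were never approached, but I did not measure them again at the end.

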